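# Fit a bead cutter in the mill's collet and tighten the nut

### The arm

A 6-joint arm with a two-finger parallel gripper is mounted at the origin on the work surface. World frame = base frame: x ahead of the robot, y to its left, z up, the work surface at z = 0. Lengths are in m, angles in rad, forces in N, time in s.
With the tool pointing down it reaches from about 0.4 to 0.925 m from the base axis. Payload 3.4 kg.
Tool frame: the origin (TCP) lies between the finger pads; the fingertips stand 14 mm ahead of it and the grasp point (between the pads) lies 5 mm behind it; y points along the fingers, z is the direction in which the jaws open and shut, and the axes are right-handed (so a half turn about y gives the same grasp; the last joint's range is limited). The gripper opens to 85 mm and grips with 20 to 120 N. Pads are 22 mm wide; open, the fingers measure 114 mm over their backs; the gripper's body (76 mm by 85 mm) begins 54 mm behind the grasp point. The pads swing forward as they close: fully open they stand 13 mm farther back than shut.
Start: joints at [1.095, 0.307, 1.506, -0, 1.328, -0.073], TCP at [0.225, 0.529, 0.245] pointing down, gripper open.
Joint ranges: [-3.12, 3.12], [-1.05, 2.28], [0.14, 2.33], [-1.42, 4.57], [0.1, 2.73], [-2.68, 2.68]. Speed limits (rad/s): [2.57, 2.57, 3.14, 3.14, 3.14, 3.14].

### API

Orientations are given as a rotation vector (axis times angle).
In Python, from station import env gives the robot as it stands.
- The arm moves only by the tool play_rows, never from a script. Its arguments are lists of equal length, an entry for each row: "delta_pos": the shift along the tool's x, y, z in units of 25 mm (1.0 is 25 mm), a list of three; "delta_rot": the turn, a rotation vector about the tool's x, y, z in units of 6 degrees (1.0 is 6 degrees), a list of three. In form: {"delta_pos": [[tx, ty, tz], ...], "delta_rot": [[ax, ay, az], ...]}. A call has 1 to 8 rows; each row is the pose to reach, as a shift and turn from the pose commanded when the call began, along the tool's axes at that moment; what a row does not reach only later rows make up. A row lasts 1/10 s, in which the tool goes at most 50 mm and 8.59 degrees, less where a joint would pass 70% of its speed; a pose out of reach is approached as far as the arm can. A call with a gripper value outside its range is refused whole. "claw" is the finger opening in mm, from 0 to 85.4, set as the call begins (left out, the last holds). The fingers move at their own pace and stop on an object; "squeeze" is the grip in N (left out, the last holds). Time passes only in rows, so rows that repeat a pose let the fingers close. It gives the time, the measured TCP pose, the force and the opening at its end, in the units of the state.
- env.get_state(): the state, without advancing time (a new reading comes with each control period).
- env.capture(name): name is "side" or "top"; returns a dict with "img" (420x560x3 uint8, red, green, blue), "mtx" (3x3 intrinsics, pixels), "dist" ([k1, k2, p1, p2, k3] as OpenCV has them; the pictures are not rectified), "view" (4x4, takes a point from world to camera coordinates). Camera axes: x right, y down, z forward; pixel columns grow to the right and rows downward; lengths in m; the calibration is good to about 2 mm. A picture is of the moment at which its call begins. There is no depth.
- env.close_job(): hands the job in, once; it reports no verdict.
The state is a dict: "time": time; "qpos": joint angles; "qvel": joint speeds; "effort": joint torques, N m; "eef_pos": TCP position; "ee_rot": TCP orientation; "ft_force": force on the tool from outside, world axes, zero at the start; "moment": the same for the moment, N m; "gripper_width": finger opening in m.
Only numpy, scipy, OpenCV 4.12 (cv2) and the standard library are available. Lean on these libraries where they do the work, as an engineer would, in place of code of your own. Each camera call takes 0.05 s, during which the arm holds its last target.

### The job

Take the cup cutter with the turquoise head out of the wooden rack and push its shank gently into the collet of the white bead mill until it is fully home on the stop. Then turn the knurled collet nut clockwise (seen from above) until you feel the collet grip the shank firmly, hand-tight but not forced, and let go, leaving the cutter standing in the spindle. Disturb nothing else on the bench.

Things in the scene. Friction and masses are not known exactly. Their poses are not given: they have to be found in the camera images.
- cutter_head (a point): the cutter to fit: steel shank 10 mm thick, 46 mm long, under a round turquoise head 26 mm across, 22 mm high with vertical sides; 70 to 180 g. This point is the head's centre: 11 mm below its top, 11 mm above where the shank begins, 57 mm above the shank's lower end; z points up along the shank. It starts upright in one of the three rack holes
- cutter_tip (a point): lower end of that cutter's shank (edge chamfered), on its axis; z points up to the head
- rack: fixed wooden block 56 (x) by 190 (y) by 46 mm high, origin under its centre; three 13 mm holes along its y axis at -65, 0 and 65 mm, 36 mm deep, each holding a cutter upright, its head 10 mm clear of the block's top; which cutter is in which hole changes. Grip a head along the rack's x axis to keep clear of its neighbours
- spindle: the bead mill, fixed: white housing 130 by 130 by 85 mm high, origin under its centre, z up. On its vertical axis a nose 34 mm thick rises to 115 mm, then the nut from 115 to 143 mm. The bore ends on a hard flat stop at 107 mm above the origin. Never press the cutter on the mill with more than 40 N
- mouth (a point): centre of the nut's top face, on the axis, at the mouth of the bore: a hole of 12.6 mm, not chamfered. The stop lies 36 mm below, so a fully seated cutter's head has its underside 10 mm above this face
- nut_grip (a point): on the axis, 11 mm below the nut's top face: height to grip the nut, a round knurled steel ring 42 mm across, 28 mm high; the fingers pass either side of the cutter's head. It turns about the vertical axis without rising or sinking; clockwise from above tightens. How far it is open at the start is not known: 0.35 to 1.15 rad before the jaws touch the shank
- collet: the collet inside the nut, fixed with the mill, same origin: four brass jaws that close as the nut turns. Free, the nut has 0.3 N m of friction (read at rest after a step it may act either way, so judge by the rise); once the jaws touch, the torque rises about 0.12 N m per 0.1 rad. A rise of 0.12 is the least for a firm grip, about 0.2 is right, 0.45 is forced and bruises the shank. The nut stays where it is left
- stop (a point): centre of the stop at the bottom of the bore, 36 mm below the nut's top face. Over the last 7 mm of the way down to it three small sprung fingers rub on the shank: it does not fall home by itself but must be pushed, with 3 to 8 N
- cutter_b_head (a point): head centre of the cutter with the black head: same shape and size as the turquoise one, standing in another hole of the rack; leave it there
- cutter_c_head (a point): head centre of the cutter with the brass head: same shape and size as the turquoise one, standing in another hole of the rack; leave it there
- bangle_mid (a point): centre of a green stone bangle, 66 mm across, 10 mm high, lying on the bench in front of the mill; leave alone
- spanner_mid (a point): middle of a steel spanner 180 mm long lying on the bench beyond the rack; leave alone
- oil_mid (a point): centre of an amber bottle 52 mm across, 120 mm high; leave alone
- drop_mid (a point): centre of a standing drop-shaped stone, 32 mm across, 44 mm high; leave alone
- barrel_mid (a point): centre of a standing barrel bead, 28 mm across, 24 mm high; leave alone
Not all that is in view belongs to the job. Leave any blue or purple look-alike of the part that bears cutter_head alone.

How it is judged:
On the way, in this order (a step that is already met when the one before it is completed fails the run):
1. the turquoise cutter stands upright in the bore, its shank's end within 2.5 mm of the stop and within 3 mm of the axis, while the jaws do not grip yet (z of cutter_tip in the frame of spindle below 0.1095 m and horizontal distance between cutter_tip and mouth below 0.003 m and angle between cutter_tip's own z axis and vertical below 0.07 rad and contact force between cutter and collet below 20 N), for 0.2 s.
2. the four jaws together press on the shank with more than 40 N, the cutter still seated (z of cutter_tip in the frame of spindle below 0.1095 m and horizontal distance between cutter_tip and mouth below 0.003 m and angle between cutter_tip's own z axis and vertical below 0.07 rad and contact force between cutter and collet above 40 N), for 0.2 s.
At the end, for the whole second after the job is handed in: The turquoise cutter stands in the mill's spindle at rest and released, its shank's end within 2.5 mm of the stop, within 3 mm of the axis, tilted less than 0.07 rad, and the four jaws of the collet together press on the shank with more than 40 N (all of step 2 and linear speed of cutter below 0.02 m/s); the robot touches nothing.
It fails at once if the cutter is pressed on the mill (nut, bore or stop) with more than 40 N (contact force between cutter and spindle above 40 N).
It fails at once if the nut is forced: the four jaws together press on the shank with more than 150 N (contact force between cutter and collet above 150 N).
It fails at once if another cutter is moved more than 20 mm, or another thing on the bench more than 40 mm (distance of any of cutter_b_head, cutter_c_head from where it was at the start of the episode above 0.02 m or distance of any of bangle_mid, spanner_mid, oil_mid, drop_mid, barrel_mid from where it was at the start of the episode above 0.04 m).
It also fails if it takes over 64 s, if anything falls off the work surface, if the arm or the gripper's body presses on something with over 40 N, if the wrist force passes 120 N, or if a joint passes its speed limit or range.

## Working session

There is one attempt and no reset: what is moved stays moved. The work goes in short steps, Python scripts to look and compute and a tool call to move; the robot and the scene stay as the last step left them, time stands still between calls to the robot, and variables do not carry over. Pictures are saved under pics/ and viewed, and the job is handed in when it is done.

Besides the shell and the picture viewer there is one more tool, called after ">>>" as name(argument=value, ...) on one line, values as JSON. play_rows: Moves the arm, as the interface text tells. Its arguments: {"type":"object","properties":{"delta_pos":{"type":"array","items":{"type":"array","items":{"type":"number"}}},"delta_rot":{"type":"array","items":{"type":"array","items":{"type":"number"}}},"claw":{"type":"number"},"squeeze":{"type":"number"}},"required":["delta_pos","delta_rot"]}

```bash
ls; mkdir -p pics
python3 - <<'E'
from station import env
import cv2,numpy as np
s=env.get_state()
for k,v in s.items(): print(k,np.round(v,4))
for n in("side","top"):
    c=env.capture(n); cv2.imwrite(f"pics/{n}0.png",c["img"][:,:,::-1]); np.savez(f"{n}0.npz",**c)
    print(n,np.round(c["mtx"],1).tolist(),np.round(c["dist"],3),np.round(c["view"],3).tolist())
E
```

```text
pics
time 0.0
qpos [ 1.0955  0.3076  1.5077 -0.      1.3284 -0.0735]
qvel [0.0006 0.0015 0.0005 0.0023 0.0011 0.0021]
effort [ 2.40000e-03 -4.57559e+01 -2.51915e+01  3.00000e-04  1.34000e-02
 -0.00000e+00]
eef_pos [0.2246 0.5286 0.2444]
ee_rot [-1.5497  0.3157 -0.3148]
ft_force [-0.3658 -0.4122 -1.1167]
moment [ 0.0064 -0.0034 -0.0053]
gripper_width 0.0854
side [[422.7, 0.0, 280.4], [0.0, 422.7, 217.2], [0.0, 0.0, 1.0]] [-0.108  0.     0.     0.     0.   ] [[-0.926, -0.378, -0.013, 0.463], [-0.269, 0.681, -0.681, 0.274], [0.266, -0.627, -0.732, 0.881], [0.0, 0.0, 0.0, 1.0]]
top [[435.4, 0.0, 277.7], [0.0, 435.4, 205.8], [0.0, 0.0, 1.0]] [-0.026  0.     0.     0.     0.   ] [[0.017, -0.999, -0.029, -0.074], [-0.992, -0.013, -0.122, 0.559], [0.122, 0.031, -0.992, 1.202], [0.0, 0.0, 0.0, 1.0]]
```

View pics/side0.png

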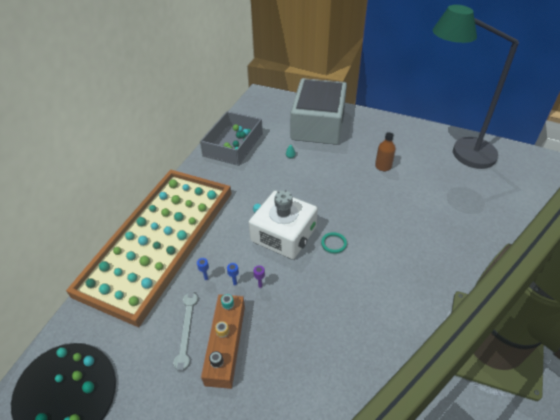

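View pics/top0.png

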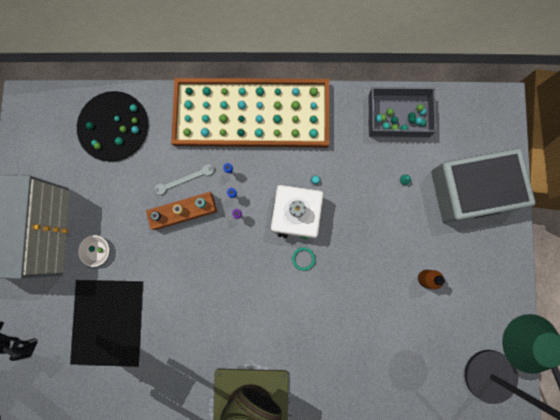

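Run:
```python
import cv2,numpy as np
def crop(n,x0,y0,x1,y1,f):
    c=np.load(f"{n}0.npz")["img"][y0:y1,x0:x1,::-1]
    return cv2.resize(c,None,fx=f,fy=f,interpolation=cv2.INTER_CUBIC)
cv2.imwrite("pics/c1.png",np.hstack([crop("top",140,150,260,240,5)]))
cv2.imwrite("pics/c2.png",crop("top",260,175,340,235,8))
cv2.imwrite("pics/c3.png",crop("side",180,250,290,390,4))
cv2.imwrite("pics/c4.png",crop("side",235,180,335,255,7))
```

```text
(no output)
```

View pics/c1.png

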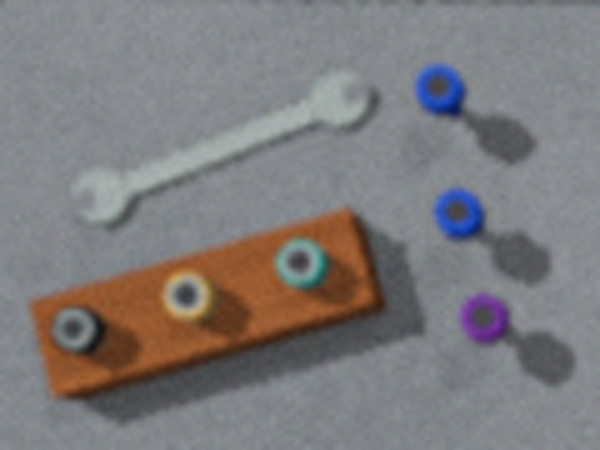

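View pics/c2.png

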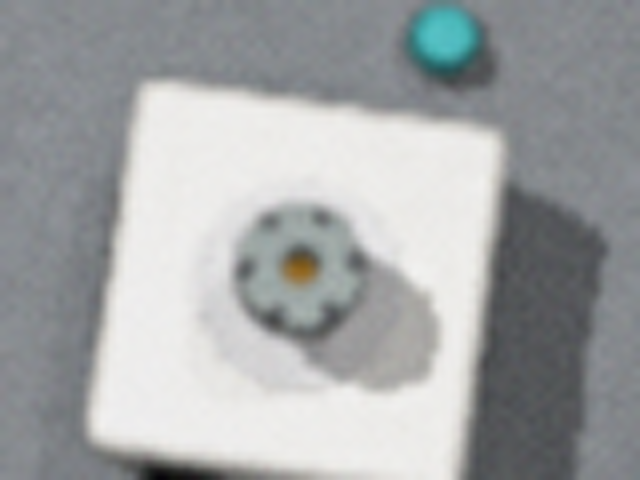

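View pics/c3.png

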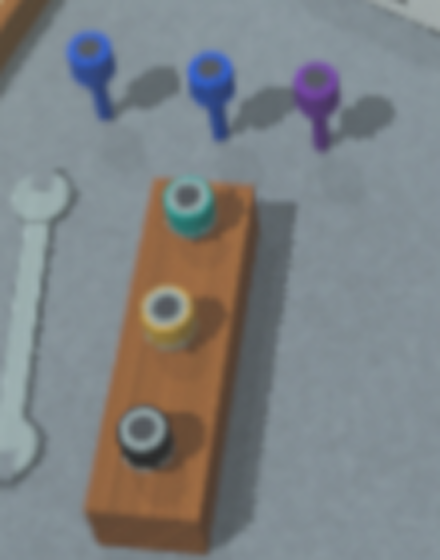

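View pics/c4.png

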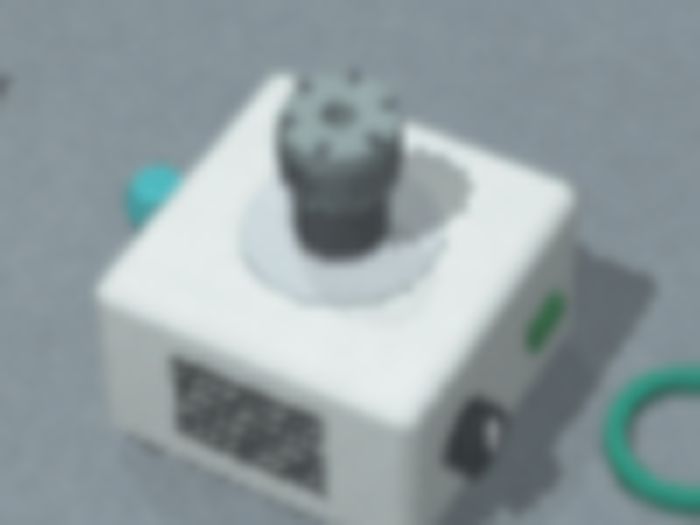

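```bash
cat > h.py <<'E'
import numpy as np,cv2
from scipy.optimize import least_squares
from scipy.ndimage import label
def load(f):
    return dict(np.load(f))
def proj(c,P):
    P=np.atleast_2d(np.asarray(P,float)); V=c["view"]
    r,_=cv2.Rodrigues(V[:3,:3]); return cv2.projectPoints(P,r,V[:3,3],c["mtx"],c["dist"])[0].reshape(-1,2)
def onplane(c,px,z):
    u=cv2.undistortPoints(np.array(px,float).reshape(-1,1,2),c["mtx"],c["dist"]).reshape(-1,2)
    R=c["view"][:3,:3];t=c["view"][:3,3]; o=-R.T@t
    d=np.c_[u,np.ones(len(u))]@R
    return o+d*((z-o[2])/d[:,2])[:,None]
def tri(cs,pxs):
    f=lambda p: np.concatenate([proj(c,p)[0]-q for c,q in zip(cs,pxs)])
    r=least_squares(f,[.6,.1,.1]); return r.x,f(r.x)
def circ(x,y,z,r,n=60):
    a=np.linspace(0,2*np.pi,n,endpoint=False); return np.c_[x+r*np.cos(a),y+r*np.sin(a),np.full(n,z)]
def hullmask_centroid(c,P):
    h=cv2.convexHull(proj(c,P).astype(np.float32)); m=cv2.moments(h); return np.array([m['m10']/m['m00'],m['m01']/m['m00']]),m['m00']
E
python3 - <<'E'
from h import *
T=load("top0.npz");S=load("side0.npz")
for n,c,seeds in (("top",T,[(199,202),(177,208),(155,216)]),("side",S,[(228,302),(222,328),(216,359)])):
    I=cv2.GaussianBlur(c["img"],(3,3),0).astype(int)
    # wood mask: R-B > .. relative
    wood=((I[...,0]-I[...,2])>0.3*I[...,0])
    for s in seeds:
        g=I[s[1]-9:s[1]+10,s[0]-9:s[0]+10]
        m=~wood
        lab,k=label(m); L=lab[s[1]+3,s[0]] or lab[s[1],s[0]]
        ys,xs=np.nonzero(lab==L); 
        print(n,s,"n",len(xs),"cent",xs.mean().round(2),ys.mean().round(2), xs.min(),xs.max(),ys.min(),ys.max())
        if len(xs)<400:
            ct=np.array([xs.mean(),ys.mean()])
            def f(p): return hullmask_centroid(c,np.r_[circ(p[0],p[1],.078,.013),circ(p[0],p[1],.056,.013)])[0]-ct
            p0=onplane(c,[ct],.067)[0][:2]; r=least_squares(f,p0); print("  xy",r.x.round(4),"model area",hullmask_centroid(c,np.r_[circ(*r.x,.078,.013),circ(*r.x,.056,.013)])[1])
E
```

```text
top (199, 202) n 88 cent 200.06 202.5 195 205 198 207
  xy [0.5627 0.1487] model area 85.73494467081036
top (177, 208) n 37 cent 176.92 208.54 174 180 206 211
  xy [0.545  0.2128] model area 88.56846611376386
top (155, 216) n 65 cent 154.94 215.54 151 159 212 219
  xy [0.5246 0.2736] model area 91.51696679415181
side (228, 302) n 211248 cent 285.81 213.37 0 559 0 419
side (222, 328) n 81 cent 220.99 326.3 216 226 322 331
  xy [0.5453 0.2052] model area 185.1553645641543
side (216, 359) n 189 cent 215.97 359.01 209 223 351 367
  xy [0.5218 0.2718] model area 203.15787794976495
```

Run:
```python
from h import *
T=load("top0.npz");S=load("side0.npz")
tp=[(199.6,202.2),(177.0,208.8),(155.0,215.2)]; sp=[(226.4,298.4),(221.1,326.1),(215.4,357.2)]
for a,b in zip(tp,sp):
    x,r=tri([T,S],[a,b]); print("tri",x.round(4),r.round(2),"top",onplane(T,[a],.078)[0][:2].round(4),"side",onplane(S,[b],.078)[0][:2].round(4))
# mill: crop c2 mouth (300,267)/8, c4 hole (340,113)/7
a=((300.5)/8-.5+260,(266.5)/8-.5+175); b=(340.5/7-.5+235,112.5/7-.5+180)
x,r=tri([T,S],[a,b]); print("mouth",a,b,x.round(4),r.round(2),onplane(T,[a],.143)[0].round(4),onplane(S,[b],.143)[0].round(4))
# housing top corners top view
for q in [(140,80),(503,130),(465,480),(90,440)]:
    print(onplane(T,[((q[0]+.5)/8-.5+260,(q[1]+.5)/8-.5+175)],.085)[0].round(4))
print("rack top")
P=[((q[0]+.5)/5-.5+140,(q[1]+.5)/5-.5+150) for q in [(32,300),(350,208),(382,298),(62,396)]]
R=onplane(T,P,.046);print(R.round(4)); e=R[1]-R[0];print(np.linalg.norm(e),np.linalg.norm(R[2]-R[1]),np.arctan2(-e[0],e[1]),np.arctan2(*-(R[2]-R[3])[[0]],(R[2]-R[3])[1]))
Ps=[((q[0]+.5)/4-.5+180,(q[1]+.5)/4-.5+250) for q in [(155,178),(255,185),(205,548),(87,508)]]
# side rack top corners
Ps=[((q[0]+.5)/4-.5+180,(q[1]+.5)/4-.5+250) for q in [(155,178),(255,185),(210,522),(87,508)]]
R=onplane(S,Ps,.046);print(R.round(4),R.mean(0))
```

```text
tri [0.5615 0.1475 0.0778] [ 0.09  0.27 -0.22 -0.03] top [0.5622 0.1478] side [0.5609 0.1475]
tri [0.5421 0.2095 0.0776] [ 0.13  0.38 -0.29 -0.04] top [0.5431 0.2098] side [0.5414 0.2095]
tri [0.5234 0.2712 0.073 ] [ 0.19  0.57 -0.41 -0.06] top [0.5245 0.2702] side [0.521  0.2727]
mouth (297.0625, 207.8125) (283.14285714285717, 195.57142857142858) [ 0.5412 -0.1199  0.1433] [ 0.13  0.46 -0.44 -0.06] [ 0.5424 -0.1195  0.143 ] [ 0.5403 -0.1204  0.143 ]
[ 0.6126 -0.065   0.085 ]
[ 0.5968 -0.1888  0.085 ]
[ 0.4776 -0.1765  0.085 ]
[ 0.4892 -0.0502  0.085 ]
rack top
[[0.5432 0.307  0.046 ]
 [0.5981 0.1273 0.046 ]
 [0.547  0.1073 0.046 ]
 [0.489  0.287  0.046 ]]
0.18793824342503115 0.05485923827468724 -2.845219147670226 -2.8292219216886405
[[0.5948 0.1278 0.046 ]
 [0.5416 0.1111 0.046 ]
 [0.4802 0.2908 0.046 ]
 [0.5381 0.3075 0.046 ]] [0.53866625 0.20930496 0.046     ]
```

```bash
cat >> h.py <<'E'
from scipy.spatial.transform import Rotation as Ro
def plan(s,target,zdir):
    """delta in units for play_rows: tool y=-Z, tool z = +-zdir (closest)"""
    R=Ro.from_rotvec(s["ee_rot"]); M=R.as_matrix()
    z=np.array([zdir[0],zdir[1],0.]);z/=np.linalg.norm(z)
    if z@M[:,2]<0: z=-z
    y=np.array([0,0,-1.]); x=np.cross(y,z); W=np.c_[x,y,z]
    d=(R.inv()*Ro.from_matrix(W)).as_rotvec()
    return M.T@(np.array(target)-s["eef_pos"])/.025, np.degrees(d)/6
def show(s):
    print("t",s["time"],"pos",np.round(s["eef_pos"],4),"F",np.round(s["ft_force"],2),"M",np.round(s["moment"],3),"w",round(float(s["gripper_width"]),4),"q",np.round(s["qpos"],3))
    print(Ro.from_rotvec(s["ee_rot"]).as_matrix().round(3).tolist())
E
python3 - <<'E'
from h import *
from station import env
s=env.get_state();show(s)
for t in [(.5615,.1475,.16),(.5615,.1475,.066)]: print(plan(s,t,(.955,.296)))
E
```

```text
t 0.1 pos [0.2246 0.5286 0.2445] F [-0.34  0.12 -0.44] M [ 0.052 -0.025 -0.029] w 0.0852 q [ 1.095  0.307  1.508 -0.     1.328 -0.074]
[[0.92, -0.001, 0.391], [-0.391, -0.002, 0.92], [-0.0, -1.0, -0.002]]
(array([18.36384244,  3.39337591, -8.75558943]), array([1.69479119e-02, 8.29273132e+00, 6.71442765e-03]))
(array([18.36423861,  7.15336948, -8.74864635]), array([1.69479119e-02, 8.29273132e+00, 6.71442765e-03]))
```

>>> play_rows(delta_pos=[[2, 0.4, -1], [4, 0.8, -2], [6, 1.2, -3], [8, 1.5, -4], [10, 1.8, -5], [12, 2.1, -6], [14, 2.4, -7], [16, 2.7, -7.8]], delta_rot=[[0, 1, 0], [0, 2, 0], [0, 3, 0], [0, 4, 0], [0, 5, 0], [0, 6, 0], [0, 7, 0], [0, 8.29, 0]], claw=60, squeeze=30)

```text
time: 0.9
eef_pos: [0.4833, 0.2278, 0.1841]
ee_rot: [-1.335, 0.989, -0.988]
ft_force: [1.3, 1.1, 0.9]
gripper_width: 0.06
```

Run:
```python
from h import *
from station import env
s=env.get_state();show(s)
for t in [(.5615,.1475,.13),(.5615,.1475,.066)]: print(plan(s,t,(.955,.296)))
```

```text
t 0.9 pos [0.4833 0.2278 0.1841] F [1.28 1.07 0.92] M [-0.012 -0.066 -0.04 ] w 0.06 q [0.361 0.307 1.677 0.    1.159 0.065]
[[0.292, -0.001, 0.957], [-0.957, -0.0, 0.292], [-0.0, -1.0, -0.001]]
(array([3.98446831, 2.16322449, 2.05579288]), array([ 0.00743572, -0.04479076, -0.00071776]))
(array([3.98465606, 4.72322371, 2.05778671]), array([ 0.00743572, -0.04479076, -0.00071776]))
```

>>> play_rows(delta_pos=[[0, 0, 0], [0, 0, 0]], delta_rot=[[0, 0, 0], [0, 0, 0]])

```text
time: 1.1
eef_pos: [0.4831, 0.2284, 0.1839]
ee_rot: [-1.337, 0.988, -0.986]
ft_force: [-0.1, 0.8, 0.8]
gripper_width: 0.0602
```

Run:
```python
from h import *
from station import env
s=env.get_state();show(s)
for t in [(.5615,.1475,.13),(.5615,.1475,.066)]: print(plan(s,t,(.955,.296)))
```

```text
t 1.1 pos [0.4831 0.2284 0.1839] F [-0.1   0.83  0.82] M [-0.025 -0.032  0.016] w 0.0602 q [0.362 0.307 1.676 0.    1.159 0.064]
[[0.294, -0.002, 0.956], [-0.956, -0.0, 0.294], [-0.0, -1.0, -0.002]]
(array([4.01651311, 2.15307144, 2.0480128 ]), array([ 0.01669802, -0.02156654, -0.00267385]))
(array([4.01722486, 4.71306743, 2.05249005]), array([ 0.01669802, -0.02156654, -0.00267385]))
```

>>> play_rows(delta_pos=[[1, 0.5, 0.5], [2, 1, 1], [3, 1.5, 1.5], [4, 2, 2.05], [4.02, 2.15, 2.05], [4.02, 2.15, 2.05], [4.02, 2.15, 2.05]], delta_rot=[[0, 0, 0], [0, 0, 0], [0, 0, 0], [0, 0, 0], [0, 0, 0], [0, 0, 0], [0, 0, 0]])

```text
time: 1.8
eef_pos: [0.5602, 0.1503, 0.131]
ee_rot: [-1.338, 0.984, -0.982]
ft_force: [-1.0, -0.3, 1.3]
gripper_width: 0.0601
```

Run:
```python
from h import *
from station import env
s=env.get_state();show(s)
for n in("side","top"):
    c=env.capture(n); np.savez(f"{n}1.npz",**c)
    u,v=proj(c,s["eef_pos"])[0]; print(n,u,v)
    x0,y0=int(u)-60,int(v)-45
    cv2.imwrite(f"pics/{n}1.png",cv2.resize(c["img"][y0:y0+90,x0:x0+120,::-1],None,fx=6,fy=6,interpolation=cv2.INTER_CUBIC)); print(x0,y0)
```

```text
t 1.8 pos [0.5602 0.1503 0.131 ] F [-0.98 -0.3   1.33] M [ 0.03   0.004 -0.025] w 0.0601 q [ 1.890e-01  4.210e-01  1.645e+00  1.000e-03  1.077e+00 -1.140e-01]
[[0.298, -0.001, 0.955], [-0.955, 0.0, 0.298], [-0.001, -1.0, -0.001]]
side 223.1746062205596 285.3675162806421
163 240
top 194.43428769546665 200.28271153132613
134 155
```

View pics/side1.png

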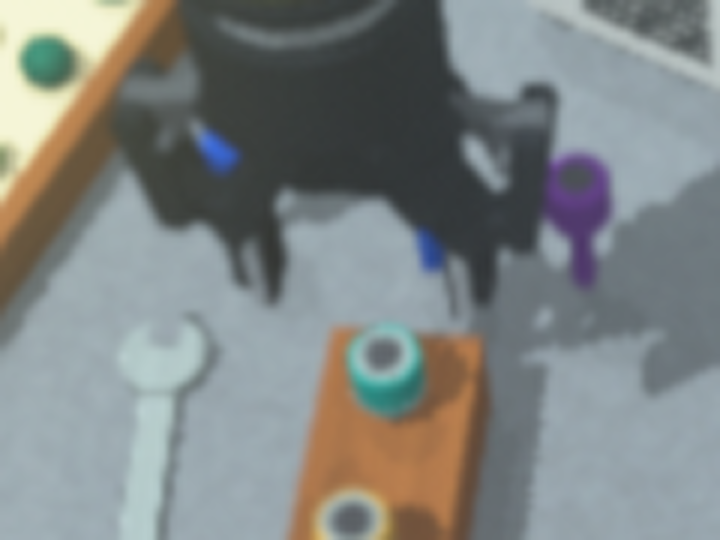

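View pics/top1.png

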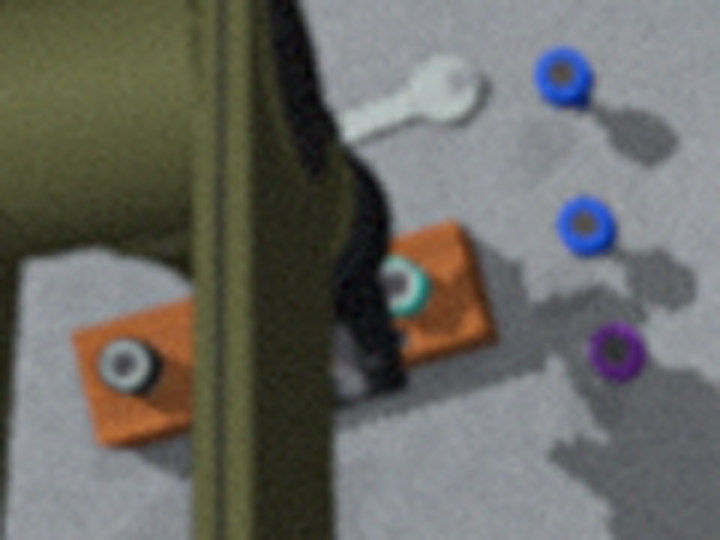

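Run:
```python
from h import *
from station import env
s=env.get_state();show(s)
for t in [(.5615,.1475,.09),(.5615,.1475,.066)]: print(plan(s,t,(.955,.296)))
c=load("side1.npz"); 
for z in (.131,.117): print(proj(c,[*s["eef_pos"][:2],z]))
```

```text
t 1.9 pos [0.5608 0.1502 0.1315] F [-0.58 -0.53 -0.22] M [-0.007  0.014 -0.017] w 0.0599 q [ 0.189  0.42   1.644  0.     1.076 -0.114]
[[0.298, 0.0, 0.955], [-0.955, 0.0, 0.298], [-0.0, -1.0, 0.0]]
(array([ 0.1141041 ,  1.66036018, -0.00508119]), array([-0.00396561,  0.02154678, -0.00283971]))
(array([ 0.11438913,  2.62036006, -0.00548018]), array([-0.00396561,  0.02154678, -0.00283971]))
[[222.96591315 285.25527603]]
[[223.7612486  289.13452379]]
```

>>> play_rows(delta_pos=[[0.11, 0.4, 0], [0.11, 0.9, 0], [0.11, 1.4, 0], [0.11, 1.8, 0], [0.11, 2.2, 0], [0.11, 2.6, 0], [0.11, 2.6, 0]], delta_rot=[[0, 0, 0], [0, 0, 0], [0, 0, 0], [0, 0, 0], [0, 0, 0], [0, 0, 0], [0, 0, 0]])

```text
time: 2.6
eef_pos: [0.5611, 0.146, 0.064]
ee_rot: [-1.339, 0.987, -0.983]
ft_force: [-1.0, -0.0, -0.7]
gripper_width: 0.0602
```

```bash
cat > look.py <<'E'
import sys
from h import *
from station import env
def look(tag,names=("side",),pt=None,half=(60,45),f=6):
    s=env.get_state();show(s)
    for n in names:
        c=env.capture(n); np.savez(f"{n}{tag}.npz",**c)
        u,v=proj(c,s["eef_pos"] if pt is None else pt)[0]
        x0=min(max(int(u)-half[0],0),559-2*half[0]);y0=max(int(v)-half[1],0)
        cv2.imwrite(f"pics/{n}{tag}.png",cv2.resize(c["img"][y0:y0+2*half[1],x0:x0+2*half[0],::-1],None,fx=f,fy=f,interpolation=cv2.INTER_CUBIC)); print(n,"crop",x0,y0,f)
E
python3 -c "
from look import *
look('2',('side','top'))"
```

```text
t 2.6 pos [0.5611 0.146  0.064 ] F [-0.96 -0.01 -0.72] M [0.002 0.006 0.033] w 0.0602 q [ 0.182  0.503  1.711  0.     0.931 -0.119]
[[0.296, -0.003, 0.955], [-0.955, -0.001, 0.296], [-0.0, -1.0, -0.003]]
side crop 167 256 6
top crop 141 158 6
```

View pics/side2.png

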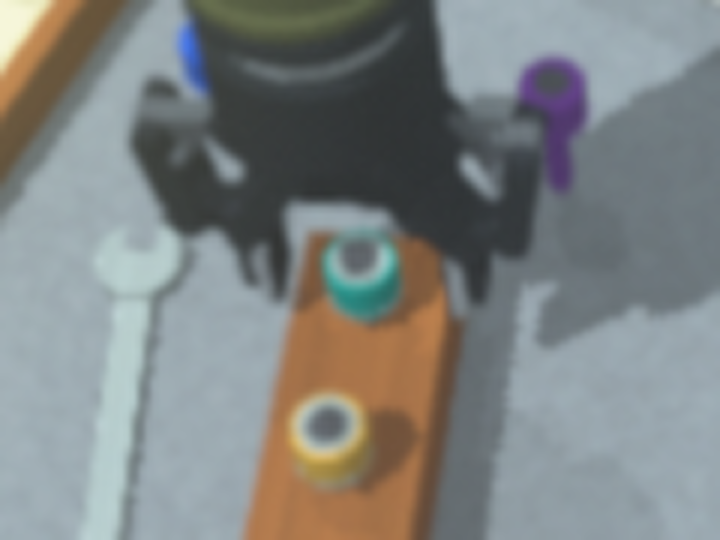

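View pics/top2.png

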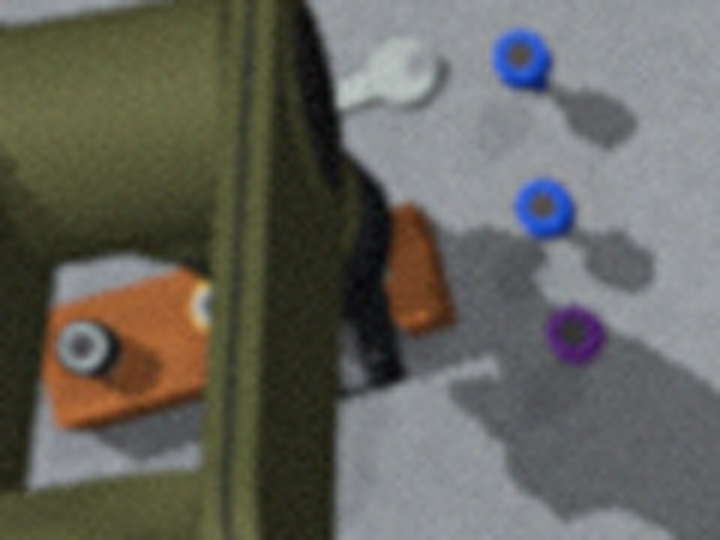

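>>> play_rows(delta_pos=[[0, -0.04, 0.1], [0, -0.04, 0.1], [0, -0.04, 0.1], [0, -0.04, 0.1], [0, -0.04, 0.1], [0, -0.04, 0.1]], delta_rot=[[0, 0, 0], [0, 0, 0], [0, 0, 0], [0, 0, 0], [0, 0, 0], [0, 0, 0]], claw=32, squeeze=20)

```text
time: 3.3
eef_pos: [0.5647, 0.147, 0.067]
ee_rot: [-1.337, 0.985, -0.985]
ft_force: [-0.6, -0.8, 0.8]
gripper_width: 0.0322
```

```bash
python3 -c "
from look import *
look('3',('side',),half=(40,30),f=10)"
```

```text
t 3.3 pos [0.5647 0.147  0.067 ] F [-0.56 -0.83  0.8 ] M [ 0.032 -0.053  0.027] w 0.0322 q [ 0.182  0.502  1.703 -0.     0.937 -0.119]
[[0.296, 0.0, 0.955], [-0.955, 0.0, 0.296], [0.0, -1.0, 0.0]]
side crop 185 270 10
```

View pics/side3.png

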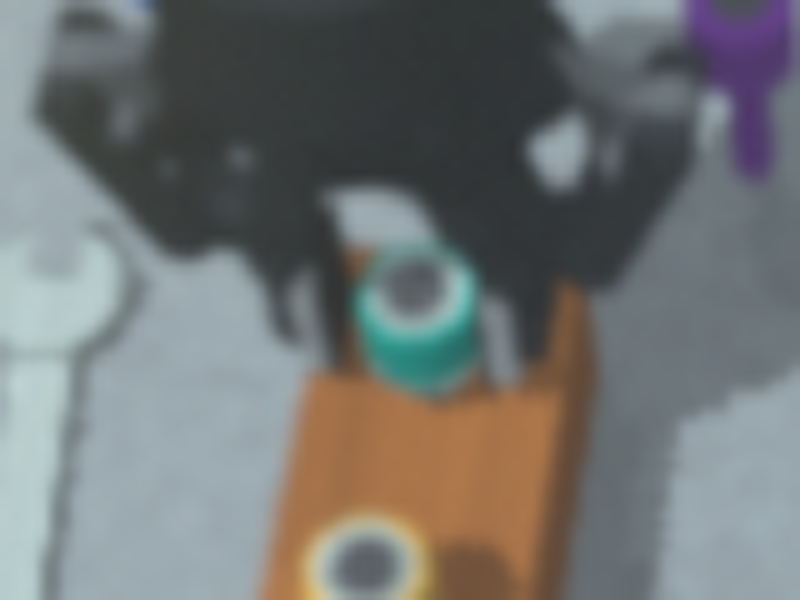

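>>> play_rows(delta_pos=[[0, 0, 0], [0, 0, 0], [0, 0, 0], [0, 0, 0]], delta_rot=[[0, 0, 0], [0, 0, 0], [0, 0, 0], [0, 0, 0]], claw=20, squeeze=20)

```text
time: 3.75
eef_pos: [0.5645, 0.147, 0.0669]
ee_rot: [-1.337, 0.985, -0.985]
ft_force: [-0.6, -0.5, 3.5]
gripper_width: 0.0253
```

```bash
python3 -c "
from look import *
look('4',('side',),half=(40,30),f=10)"
```

```text
t 3.75 pos [0.5645 0.147  0.0669] F [-0.57 -0.5   3.5 ] M [-0.11   0.196  0.008] w 0.0253 q [ 0.182  0.502  1.703 -0.     0.937 -0.119]
[[0.296, -0.0, 0.955], [-0.955, -0.0, 0.296], [0.0, -1.0, -0.0]]
side crop 185 270 10
```

View pics/side4.png

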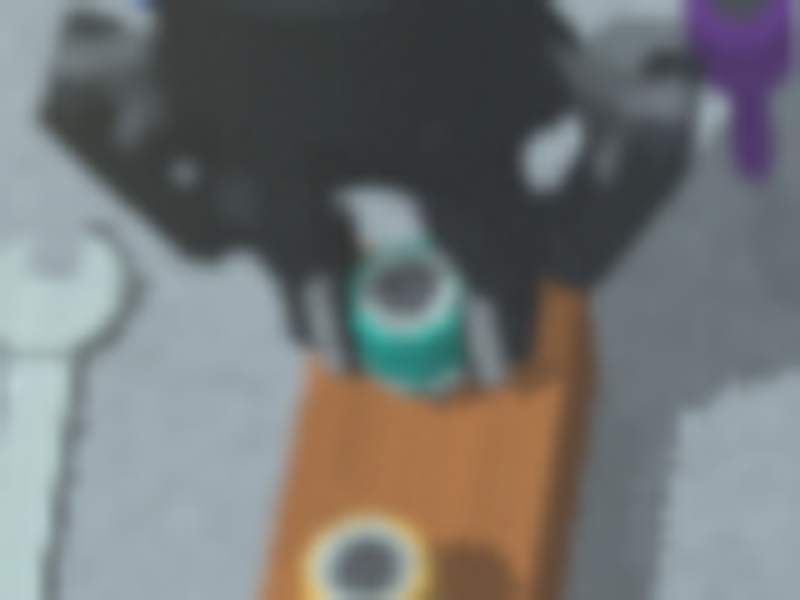

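>>> play_rows(delta_pos=[[0, 0, 0], [0, -0.2, 0], [0, -0.6, 0], [0, -1.2, 0], [0, -2, 0], [0, -3, 0], [0, -4, 0], [0, -5, 0]], delta_rot=[[0, 0, 0], [0, 0, 0], [0, 0, 0], [0, 0, 0], [0, 0, 0], [0, 0, 0], [0, 0, 0], [0, 0, 0]], squeeze=35)

```text
time: 4.6
eef_pos: [0.5648, 0.1471, 0.1935]
ee_rot: [-1.336, 0.984, -0.985]
ft_force: [-0.4, 0.4, -0.9]
gripper_width: 0.0249
```

```bash
python3 -c "
from look import *
look('5',('side','top'),half=(40,30),f=10)"
```

```text
t 4.6 pos [0.5648 0.1471 0.1935] F [-0.38  0.42 -0.92] M [ 0.027 -0.03   0.045] w 0.0249 q [ 0.182  0.361  1.562  0.     1.218 -0.119]
[[0.296, 0.001, 0.955], [-0.955, 0.0, 0.296], [0.0, -1.0, 0.001]]
side crop 178 234 10
top crop 150 165 10
```

View pics/side5.png

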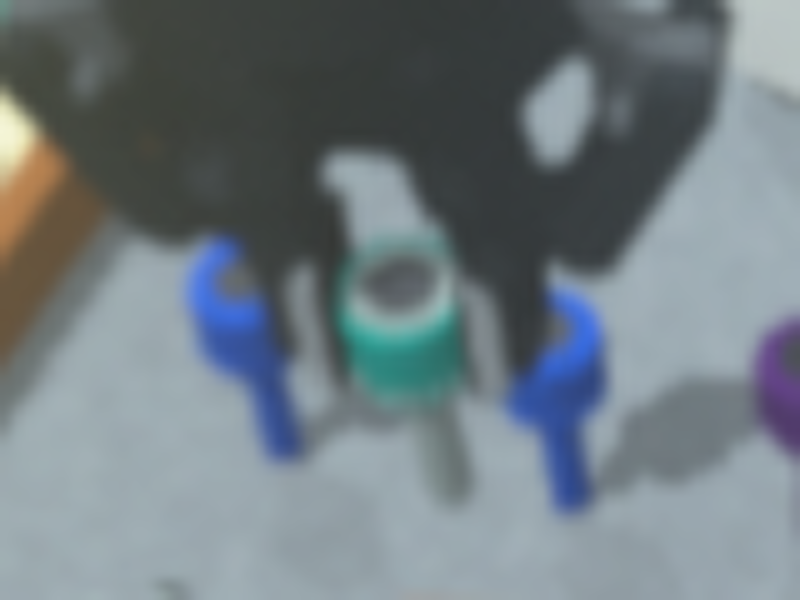

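View pics/top5.png

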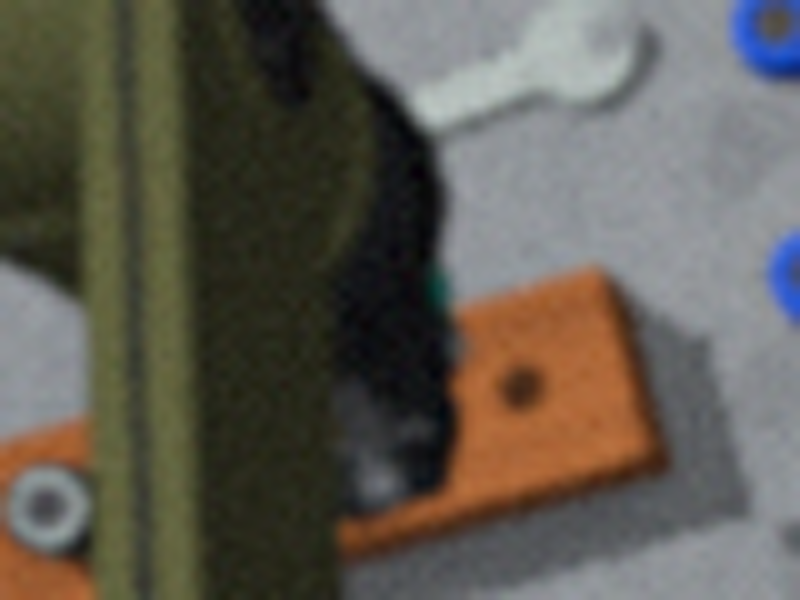

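Run:
```python
from h import *
S=load("side5.npz");T=load("top5.npz")
p=np.array([.5648,.1471,.1935])
top=onplane(S,[(217.85,261.55)],p[2]+.0111)[0]; tip=onplane(S,[(223.1,283.0)],p[2]-.0569)[0]
print("top",top,"tip",tip, "rel",top-p,tip-p)
print("pred px of TCP axis",proj(S,[p+[0,0,.0111],p-[0,0,.0569]]))
print("hole",onplane(T,[(201.55,203.15)],.046))
S0=load("side0.npz");print("mouth side", onplane(S0,[(283.14,195.57)],.143))
```

```text
top [0.56355841 0.14737812 0.2046    ] tip [0.56065299 0.14846247 0.1366    ] rel [-0.00124159  0.00027812  0.0111    ] [-0.00414701  0.00136247 -0.0569    ]
pred px of TCP axis [[217.3343493  261.24143476]
 [221.56823799 281.82122869]]
hole [[0.56367047 0.14896357 0.046     ]]
mouth side [[ 0.54027672 -0.12036545  0.143     ]]
```

>>> play_rows(delta_pos=[[0.6, -1.26, -0.3], [1.8, -1.26, -0.8], [3.2, -1.26, -1.3], [4.6, -1.26, -1.9], [6.0, -1.26, -2.5], [7.4, -1.26, -3.0], [8.8, -1.26, -3.5], [9.95, -1.26, -4.02]], delta_rot=[[0, 0, 0], [0, 0, 0], [0, 0, 0], [0, 0, 0], [0, 0, 0], [0, 0, 0], [0, 0, 0], [0, 0, 0]])

```text
time: 5.5
eef_pos: [0.5421, -0.1222, 0.2225]
ee_rot: [-1.337, 0.986, -0.985]
ft_force: [0.1, -0.1, -0.6]
gripper_width: 0.0248
```

>>> play_rows(delta_pos=[[0, 0, 0], [0, 0, 0]], delta_rot=[[0, 0, 0], [0, 0, 0]])

```text
time: 5.7
eef_pos: [0.5419, -0.1208, 0.2225]
ee_rot: [-1.336, 0.988, -0.985]
ft_force: [0.5, 1.3, -1.2]
gripper_width: 0.025
```

```bash
python3 -c "
from look import *
look('6',('side','top'),half=(40,30),f=10,pt=(.542,-.12,.17))
print(plan(env.get_state(),(.5424,-.1203,.212),(.955,.296)))"
```

```text
t 5.7 pos [ 0.5419 -0.1208  0.2225] F [ 0.46  1.28 -1.23] M [ 0.028  0.021 -0.007] w 0.025 q [-2.960e-01  2.990e-01  1.580e+00  1.000e-03  1.264e+00 -5.950e-01]
[[0.294, -0.001, 0.956], [-0.956, 0.001, 0.294], [-0.001, -1.0, -0.001]]
side crop 242 157 10
top crop 257 176 10
(array([0.03482593, 0.43320146, 0.00043334]), array([ 0.00630904,  0.00528035, -0.01160113]))
```

View pics/side6.png

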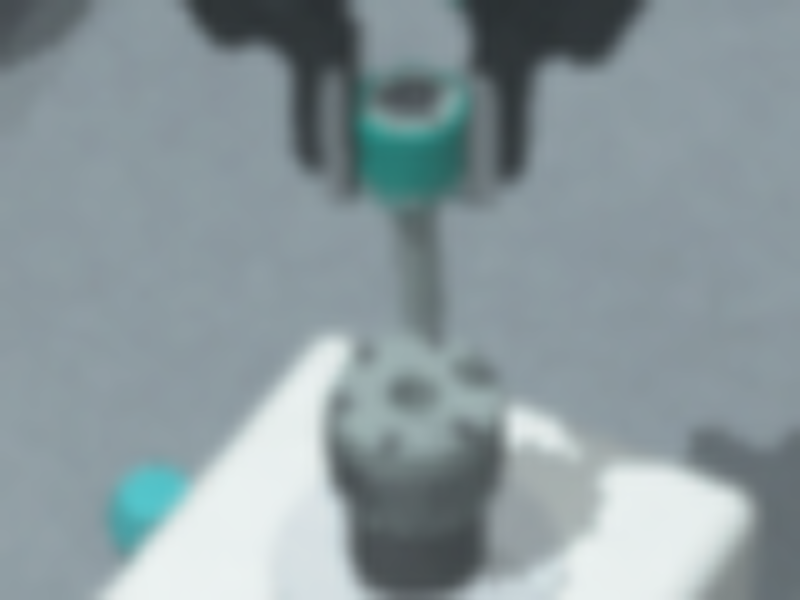

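View pics/top6.png

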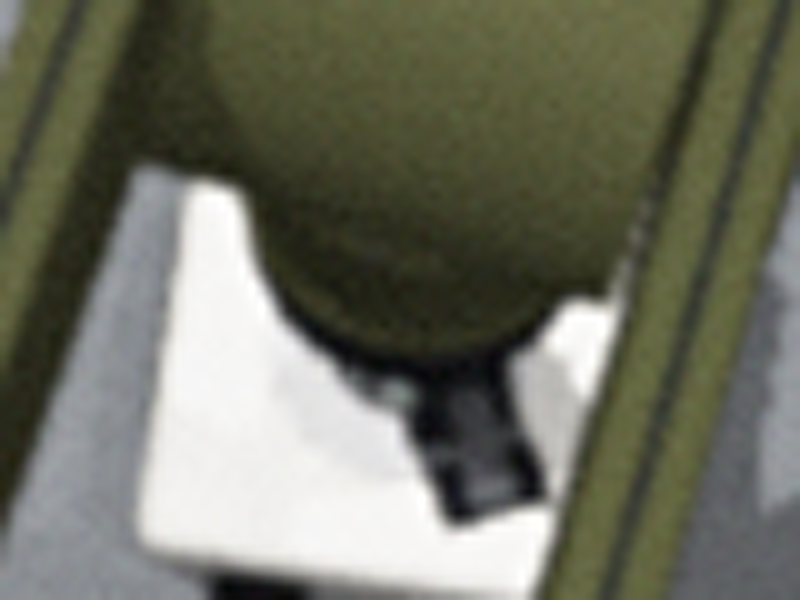

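Run:
```python
from h import *
S0=load("side0.npz");S=load("side6.npz")
p=np.array([.5419,-.1208,.2225])
print(proj(S,[p+[0,0,.0111],p-[0,0,.0109],p-[0,0,.0569]]))
g=cv2.cvtColor(S0["img"],cv2.COLOR_RGB2GRAY)
print(g[184:210,272:296])
g=cv2.cvtColor(S["img"],cv2.COLOR_RGB2GRAY)
print(); print(g[175:202,272:296])
```

```text
[[282.2033921  165.72642213]
 [282.29735875 173.27037715]
 [282.48365854 188.26859099]]
[[143 144 144 145 145 145 144 143 143 144 145 146 145 143 144 144 144 145
  145 145 144 144 145 146]
 [145 145 146 145 145 145 144 143 142 144 145 146 145 144 145 144 144 144
  144 144 143 143 144 145]
 [144 145 145 144 144 144 144 143 143 144 145 146 145 145 146 145 145 145
  145 144 143 143 143 144]
 [144 145 145 144 143 144 144 144 144 146 146 146 146 146 145 144 145 146
  145 144 143 143 143 144]
 [146 145 146 145 145 144 144 144 145 146 147 147 146 145 144 144 145 144
  145 143 143 142 143 144]
 [147 149 150 152 150 148 146 146 147 147 147 147 144 138 140 145 145 144
  145 145 142 142 142 143]
 [150 161 172 175 168 154 146 148 153 153 153 150 141 128 135 146 146 146
  146 146 144 143 142 143]
 [163 187 206 211 193 158 138 147 158 160 160 156 146 132 141 153 154 150
  149 148 146 144 144 144]
 [185 212 222 221 199 155 130 142 159 163 162 162 156 152 158 163 161 156
  150 147 146 145 145 144]
 [210 224 225 216 186 158 146 153 162 160 157 158 160 162 165 165 162 155
  147 142 144 145 145 144]
 [
[... 3643 characters left out ...]
35 222 189 167 168 171 169 157 132 119 124 134 148 163 161 146 136
  133 139 147 152 152 152]
 [237 231 204 158 145 160 169 167 152 123 113 118 126 141 161 169 167 164
  162 158 153 158 157 154]
 [236 227 189 139 132 153 168 169 160 140 129 130 136 149 164 168 170 170
  168 162 165 183 180 169]
 [235 224 179 141 145 164 170 171 168 161 154 150 153 160 163 156 154 159
  160 154 177 215 216 203]
 [234 222 174 140 153 167 171 169 164 162 164 165 163 161 154 135 124 132
  138 134 172 223 230 227]
 [234 222 169 130 140 156 165 162 146 143 157 167 166 160 152 132 111 107
  108 113 162 218 224 224]
 [236 224 169 117 120 135 148 146 128 129 149 159 160 154 147 134 114 100
   94 101 147 197 195 199]]
```

>>> play_rows(delta_pos=[[0, 0.2, 0], [0, 0.4, 0], [0, 0.5, 0], [0, 0.5, 0], [0, 0.5, 0]], delta_rot=[[0.16, 0, 0], [0.32, 0, 0], [0.48, 0, 0], [0.48, 0, 0], [0.48, 0, 0]])

```text
time: 6.3
eef_pos: [0.5422, -0.1202, 0.2109]
ee_rot: [-1.295, 0.954, -1.003]
ft_force: [0.3, 0.8, -1.6]
gripper_width: 0.025
```

```bash
cat >> look.py <<'E'
def edges(n,tag,rows,u0,w=9):
    g=cv2.cvtColor(load(f"{n}{tag}.npz")["img"],cv2.COLOR_RGB2GRAY).astype(float)
    for r in rows:
        x=np.arange(int(u0)-w,int(u0)+w+1); y=g[r,x]; 
        d=np.diff(y); 
        l=np.argmin(d[:w]); rr=w+np.argmax(d[w:])
        # subpixel gradient centroid in window
        def sub(i,sg):
            k=np.arange(max(i-2,0),min(i+3,len(d))); wt=np.clip(sg*d[k],0,None); return x[0]+.5+(k*wt).sum()/wt.sum()
        a,b=sub(l,-1),sub(rr,1); print(r,round(a,2),round(b,2),"mid",round((a+b)/2,2),"w",round(b-a,2))
E
python3 -c "
from look import *
look('7',('side',),half=(40,30),f=10,pt=(.542,-.12,.17))
edges('side','6',range(177,190),284)
print()
edges('side','7',range(178,194),284)
p=env.get_state()['eef_pos']
print(proj(load('side7.npz'),[p+[0,0,.0111],p-[0,0,.0109],p-[0,0,.0569],[*p[:2],.143]]))
"
```

```text
t 6.3 pos [ 0.5422 -0.1202  0.2109] F [ 0.3   0.82 -1.58] M [-0.053  0.03   0.027] w 0.025 q [-0.313  0.288  1.63   0.031  1.183 -0.625]
[[0.296, 0.048, 0.954], [-0.955, 0.015, 0.296], [-0.0, -0.999, 0.05]]
side crop 242 157 10
177 279.97 285.5 mid 282.73 w 5.53
178 280.62 285.33 mid 282.97 w 4.71
179 280.96 285.32 mid 283.14 w 4.36
180 281.26 285.39 mid 283.32 w 4.14
181 281.41 285.52 mid 283.47 w 4.11
182 281.12 285.8 mid 283.46 w 4.68
183 281.65 285.86 mid 283.76 w 4.21
184 281.94 285.88 mid 283.91 w 3.93
185 281.99 286.03 mid 284.01 w 4.04
186 281.92 286.13 mid 284.02 w 4.21
187 282.12 286.19 mid 284.16 w 4.07
188 282.14 286.11 mid 284.12 w 3.97
189 282.45 286.06 mid 284.25 w 3.61

178 275.66 288.25 mid 281.96 w 12.59
179 275.5 288.44 mid 281.97 w 12.94
180 279.5 289.07 mid 284.29 w 9.57
181 279.97 285.25 mid 282.61 w 5.28
182 280.42 284.72 mid 282.57 w 4.31
183 280.5 284.66 mid 282.58 w 4.16
184 280.78 284.72 mid 282.75 w 3.93
185 280.76 284.79 mid 282.77 w 4.03
186 279.85 284.8 mid 282.33 w 4.95
187 280.03 284.85 mid 282.44 w 4.82
188 280.07 284.91 mid 282.49 w 4.84
189 279.94 285.26 mid 282.6 w 5.32
190 276.68 285.86 mid 281.27 w 9.18
191 276.58 286.58 mid 281.58 w 10.0
192 276.59 284.13 mid 280.36 w 7.55
193 276.3 290.43 mid 283.37 w 14.13
[[281.89368708 169.74497899]
 [281.9918993  177.16092506]
 [282.18677301 191.90846026]
 [282.23202563 195.33929534]]
```

View pics/side7.png

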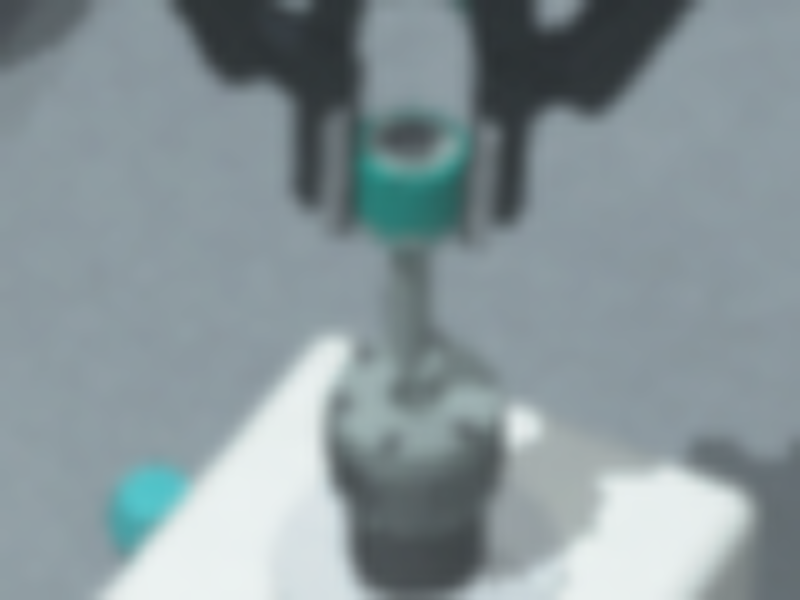

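>>> play_rows(delta_pos=[[0, 0.15, -0.02], [0, 0.3, -0.03], [0, 0.3, -0.03], [0, 0.3, -0.03]], delta_rot=[[0, 0, 0], [0, 0, 0], [0, 0, 0], [0, 0, 0]])

```text
time: 6.75
eef_pos: [0.5421, -0.1204, 0.2031]
ee_rot: [-1.295, 0.954, -1.003]
ft_force: [0.2, 0.5, -1.1]
gripper_width: 0.025
```

```bash
python3 -c "
from look import *
look('8',('side',),half=(20,15),f=20,pt=(.542,-.12,.15))
edges('side','8',range(184,196),284)
p=env.get_state()['eef_pos']
print(proj(load('side8.npz'),[p+[0,0,.0111],p-[0,0,.0109],p-[0,0,.0569],[*p[:2],.143]]))
"
```

```text
t 6.75 pos [ 0.5421 -0.1204  0.2031] F [ 0.23  0.54 -1.07] M [-0.076  0.016 -0.031] w 0.025 q [-0.313  0.295  1.641  0.032  1.165 -0.626]
[[0.296, 0.048, 0.954], [-0.955, 0.015, 0.296], [-0.0, -0.999, 0.05]]
side crop 262 178 20
184 280.5 285.14 mid 282.82 w 4.64
185 280.58 285.02 mid 282.8 w 4.44
186 280.75 285.0 mid 282.88 w 4.25
187 280.89 285.12 mid 283.01 w 4.22
188 280.94 285.08 mid 283.01 w 4.14
189 281.04 285.4 mid 283.22 w 4.36
190 281.19 285.93 mid 283.56 w 4.74
191 276.58 286.37 mid 281.48 w 9.79
192 276.59 285.89 mid 281.24 w 9.31
193 276.29 290.28 mid 283.28 w 13.99
194 275.86 291.39 mid 283.63 w 15.53
195 280.78 285.95 mid 283.36 w 5.17
[[282.11205392 172.39737728]
 [282.20607403 179.72764124]
 [282.39262389 194.30747746]
 [282.40572811 195.33341729]]
```

View pics/side8.png

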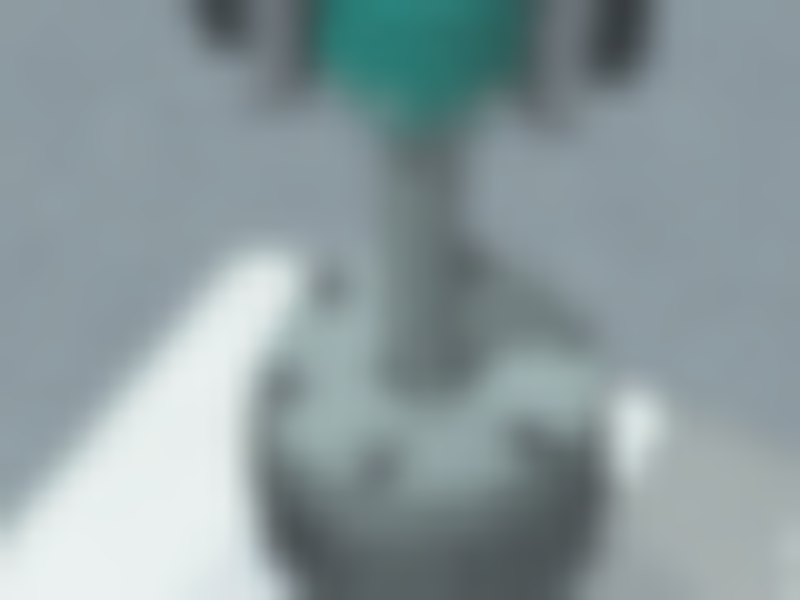

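>>> play_rows(delta_pos=[[0, 0.06, 0], [0, 0.12, -0.01], [0, 0.18, -0.01], [0, 0.18, -0.01]], delta_rot=[[0, 0, 0], [0, 0, 0], [0, 0, 0], [0, 0, 0]])

```text
time: 7.2
eef_pos: [0.5419, -0.1204, 0.1986]
ee_rot: [-1.295, 0.955, -1.003]
ft_force: [-0.2, 0.1, -1.1]
gripper_width: 0.0246
```

>>> play_rows(delta_pos=[[0, 0.05, 0], [0, 0.1, 0], [0, 0.1, 0]], delta_rot=[[0, 0, 0], [0, 0, 0], [0, 0, 0]])

```text
time: 7.5
eef_pos: [0.5422, -0.1205, 0.1962]
ee_rot: [-1.295, 0.954, -1.003]
ft_force: [-0.1, -0.2, -2.2]
gripper_width: 0.0249
```

>>> play_rows(delta_pos=[[0, 0.05, 0], [0, 0.1, 0], [0, 0.1, 0]], delta_rot=[[0, 0, 0], [0, 0, 0], [0, 0, 0]])

```text
time: 7.8
eef_pos: [0.5423, -0.1205, 0.1937]
ee_rot: [-1.295, 0.954, -1.003]
ft_force: [-0.5, -1.1, -1.2]
gripper_width: 0.0247
```

>>> play_rows(delta_pos=[[0, 0.08, 0], [0, 0.16, -0.01], [0, 0.24, -0.01], [0, 0.32, -0.02], [0, 0.32, -0.02]], delta_rot=[[0, 0, 0], [0, 0, 0], [0, 0, 0], [0, 0, 0], [0, 0, 0]])

```text
time: 8.3
eef_pos: [0.5421, -0.1204, 0.1854]
ee_rot: [-1.295, 0.955, -1.003]
ft_force: [0.1, -1.5, -2.0]
gripper_width: 0.0252
```

```bash
python3 -c "
from look import *
look('9',('side',),half=(40,30),f=10,pt=(.542,-.12,.17))
edges('side','9',range(185,196),284)
"
```

```text
t 8.3 pos [ 0.5421 -0.1204  0.1854] F [ 0.15 -1.45 -2.04] M [-0.283  0.127 -0.022] w 0.0252 q [-0.313  0.313  1.665  0.032  1.124 -0.627]
[[0.296, 0.048, 0.954], [-0.955, 0.015, 0.296], [-0.0, -0.999, 0.05]]
side crop 242 157 10
185 276.15 288.56 mid 282.35 w 12.42
186 276.02 288.53 mid 282.27 w 12.52
187 275.82 288.54 mid 282.18 w 12.72
188 280.43 288.57 mid 284.5 w 8.14
189 280.36 288.82 mid 284.59 w 8.46
190 280.42 285.81 mid 283.12 w 5.39
191 276.66 286.27 mid 281.47 w 9.61
192 276.61 285.93 mid 281.27 w 9.32
193 276.32 290.7 mid 283.51 w 14.38
194 275.9 291.22 mid 283.56 w 15.32
195 280.76 291.4 mid 286.08 w 10.64
```

View pics/side9.png

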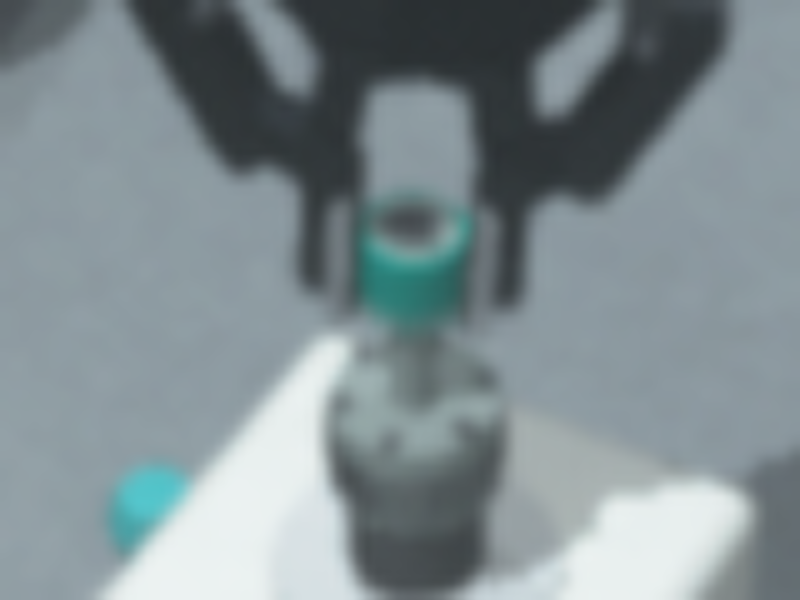

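>>> play_rows(delta_pos=[[0.02, 0.08, 0], [0.02, 0.16, -0.01], [0.02, 0.24, -0.01], [0.02, 0.32, -0.02], [0.02, 0.32, -0.02]], delta_rot=[[0, 0, 0], [0, 0, 0], [0, 0, 0], [0, 0, 0], [0, 0, 0]])

```text
time: 8.85
eef_pos: [0.5422, -0.1207, 0.1774]
ee_rot: [-1.295, 0.955, -1.003]
ft_force: [0.0, 0.3, -1.7]
gripper_width: 0.0247
```

```bash
python3 -c "
from look import *
show(env.get_state())"
```

```text
t 8.85 pos [ 0.5422 -0.1207  0.1774] F [ 0.03  0.29 -1.65] M [-0.124  0.074 -0.016] w 0.0247 q [-0.314  0.321  1.675  0.033  1.105 -0.629]
[[0.296, 0.047, 0.954], [-0.955, 0.015, 0.296], [-0.001, -0.999, 0.05]]
```

Good. Sprung fingers begin at about TCP z = 0.171. Continue.

>>> play_rows(delta_pos=[[0.01, 0.07, 0], [0.01, 0.14, -0.01], [0.01, 0.2, -0.01], [0.01, 0.2, -0.01]], delta_rot=[[0, 0, 0], [0, 0, 0], [0, 0, 0], [0, 0, 0]])

```text
time: 9.25
eef_pos: [0.5423, -0.121, 0.1725]
ee_rot: [-1.295, 0.955, -1.003]
ft_force: [-1.0, -0.6, -0.7]
gripper_width: 0.0249
```

>>> play_rows(delta_pos=[[0, 0.04, 0], [0, 0.08, 0], [0, 0.12, -0.01], [0, 0.12, -0.01]], delta_rot=[[0, 0, 0], [0, 0, 0], [0, 0, 0], [0, 0, 0]])

```text
time: 9.65
eef_pos: [0.5426, -0.1213, 0.1702]
ee_rot: [-1.295, 0.953, -1.004]
ft_force: [-0.1, -0.2, 1.3]
gripper_width: 0.0251
```

>>> play_rows(delta_pos=[[0, 0.04, 0], [0, 0.08, 0], [0, 0.1, -0.01], [0, 0.1, -0.01]], delta_rot=[[0, 0, 0], [0, 0, 0], [0, 0, 0], [0, 0, 0]])

```text
time: 10.05
eef_pos: [0.5422, -0.1214, 0.1672]
ee_rot: [-1.295, 0.954, -1.003]
ft_force: [-0.1, -0.5, 1.0]
gripper_width: 0.0248
```

```bash
python3 -c "
from look import *
show(env.get_state())"
```

```text
t 10.05 pos [ 0.5422 -0.1214  0.1672] F [-0.14 -0.46  0.96] M [-0.157  0.1   -0.036] w 0.0248 q [-0.315  0.332  1.689  0.033  1.08  -0.63 ]
[[0.296, 0.048, 0.954], [-0.955, 0.015, 0.296], [0.0, -0.999, 0.05]]
```

>>> play_rows(delta_pos=[[0, 0.03, 0], [0, 0.06, 0], [0, 0.06, 0]], delta_rot=[[0, 0, 0], [0, 0, 0], [0, 0, 0]])

```text
time: 10.35
eef_pos: [0.5421, -0.1212, 0.1655]
ee_rot: [-1.295, 0.954, -1.003]
ft_force: [-0.2, -1.7, 0.2]
gripper_width: 0.0251
```

>>> play_rows(delta_pos=[[0, 0.02, 0], [0, 0.04, 0], [0, 0.04, 0]], delta_rot=[[0, 0, 0], [0, 0, 0], [0, 0, 0]])

```text
time: 10.65
eef_pos: [0.5422, -0.1212, 0.1647]
ee_rot: [-1.295, 0.954, -1.003]
ft_force: [-0.8, -2.3, -0.0]
gripper_width: 0.0247
```

>>> play_rows(delta_pos=[[0, 0.015, 0], [0, 0.03, 0], [0, 0.03, 0]], delta_rot=[[0, 0, 0], [0, 0, 0], [0, 0, 0]])

```text
time: 10.95
eef_pos: [0.5423, -0.1212, 0.1641]
ee_rot: [-1.295, 0.954, -1.003]
ft_force: [-1.1, -0.6, 2.0]
gripper_width: 0.0251
```

>>> play_rows(delta_pos=[[0, 0.01, 0], [0, 0.02, 0], [0, 0.02, 0]], delta_rot=[[0, 0, 0], [0, 0, 0], [0, 0, 0]])

```text
time: 11.25
eef_pos: [0.5424, -0.1213, 0.164]
ee_rot: [-1.295, 0.954, -1.004]
ft_force: [-2.5, -0.9, 5.2]
gripper_width: 0.025
```

>>> play_rows(delta_pos=[[0, 0.01, 0], [0, 0.02, 0], [0, 0.02, 0]], delta_rot=[[0, 0, 0], [0, 0, 0], [0, 0, 0]])

```text
time: 11.55
eef_pos: [0.5425, -0.1213, 0.164]
ee_rot: [-1.295, 0.953, -1.004]
ft_force: [-3.2, -1.5, 7.3]
gripper_width: 0.0246
```

```bash
python3 -c "
from look import *
look('10',('side',),half=(40,30),f=10,pt=(.542,-.12,.17))"
```

```text
t 11.55 pos [ 0.5425 -0.1213  0.164 ] F [-3.17 -1.47  7.34] M [-0.271  0.578  0.023] w 0.0246 q [-0.315  0.336  1.693  0.033  1.072 -0.631]
[[0.296, 0.049, 0.954], [-0.955, 0.014, 0.296], [0.001, -0.999, 0.051]]
side crop 242 157 10
```

View pics/side10.png

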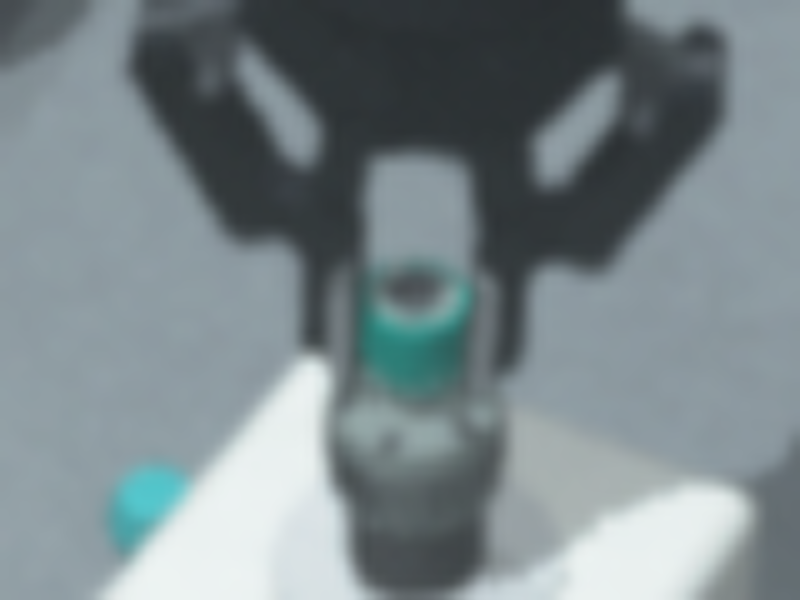

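>>> play_rows(delta_pos=[[0, 0.01, 0], [0, 0.03, 0], [0, 0.03, 0]], delta_rot=[[0, 0, 0], [0, 0, 0], [0, 0, 0]])

```text
time: 11.9
eef_pos: [0.5426, -0.1214, 0.1639]
ee_rot: [-1.295, 0.953, -1.004]
ft_force: [-5.0, -1.6, 11.4]
gripper_width: 0.0248
```

>>> play_rows(delta_pos=[[0, -0.04, 0], [0, -0.06, 0], [0, -0.06, 0]], delta_rot=[[0, 0, 0], [0, 0, 0], [0, 0, 0]])

```text
time: 12.2
eef_pos: [0.5424, -0.1212, 0.164]
ee_rot: [-1.295, 0.954, -1.004]
ft_force: [-2.2, -0.1, 6.2]
gripper_width: 0.0249
```

>>> play_rows(delta_pos=[[0, 0, 0], [0, 0, 0], [0, 0, 0], [0, 0, 0], [0, 0, 0], [0, 0, 0]], delta_rot=[[0, 0, 0], [0, 0, 0], [0, 0, 0], [0, 0, 0], [0, 0, 0], [0, 0, 0]], claw=58)

```text
time: 12.8
eef_pos: [0.5424, -0.1211, 0.1637]
ee_rot: [-1.295, 0.954, -1.003]
ft_force: [-0.2, 0.6, -0.7]
gripper_width: 0.0579
```

```bash
python3 -c "
from look import *
look('11',('side',),half=(40,30),f=10,pt=(.542,-.12,.17))
edges('side','11',range(184,197),284,w=12)"
```

```text
t 12.8 pos [ 0.5424 -0.1211  0.1637] F [-0.22  0.57 -0.72] M [-0.005  0.005 -0.038] w 0.0579 q [-0.314  0.336  1.693  0.033  1.072 -0.631]
[[0.296, 0.048, 0.954], [-0.955, 0.015, 0.296], [-0.0, -0.999, 0.05]]
side crop 242 157 10
184 280.5 285.52 mid 283.01 w 5.02
185 280.46 285.44 mid 282.95 w 4.97
186 280.46 285.32 mid 282.89 w 4.86
187 281.09 284.77 mid 282.93 w 3.68
188 277.12 288.72 mid 282.92 w 11.6
189 277.23 288.57 mid 282.9 w 11.34
190 277.14 288.39 mid 282.76 w 11.25
191 276.97 288.44 mid 282.71 w 11.47
192 276.71 288.59 mid 282.65 w 11.88
193 275.96 288.08 mid 282.02 w 12.12
194 275.22 291.2 mid 283.21 w 15.98
195 274.59 291.32 mid 282.96 w 16.73
196 274.22 290.89 mid 282.56 w 16.67
```

View pics/side11.png

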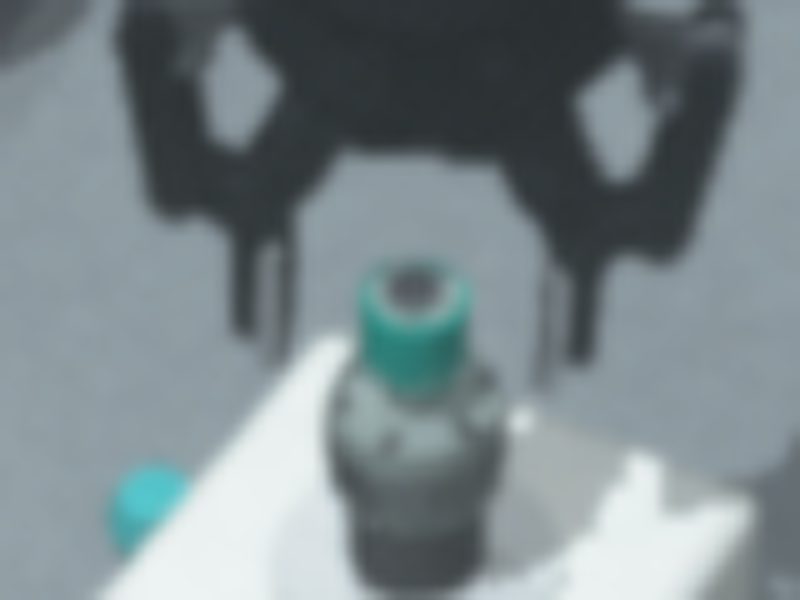

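>>> play_rows(delta_pos=[[0, 0, 0], [0, 0, 0], [0, 0, 0], [0, 0, 0]], delta_rot=[[-0.2, 0, 0], [-0.4, 0, 0], [-0.48, 0, 0], [-0.48, 0, 0]])

```text
time: 13.25
eef_pos: [0.543, -0.121, 0.1638]
ee_rot: [-1.337, 0.984, -0.984]
ft_force: [-0.0, 0.6, 0.6]
gripper_width: 0.058
```

```bash
python3 -c "
from look import *
s=env.get_state();show(s);print(plan(s,(.5421,-.1211,.1275),(.955,.296)))"
```

```text
t 13.25 pos [ 0.543  -0.121   0.1638] F [-0.04  0.59  0.62] M [ 0.007 -0.005 -0.068] w 0.058 q [-0.295  0.356  1.658 -0.     1.128 -0.596]
[[0.297, -0.0, 0.955], [-0.955, -0.0, 0.297], [0.0, -1.0, -0.0]]
(array([-0.00729315,  1.45027753, -0.03378933]), array([0.00163025, 0.00882512, 0.00161621]))
```

>>> play_rows(delta_pos=[[0, 0.3, -0.01], [0, 0.6, -0.02], [0, 0.9, -0.02], [0, 1.2, -0.02], [0, 1.44, -0.02], [0, 1.44, -0.02]], delta_rot=[[0, 0, 0], [0, 0, 0], [0, 0, 0], [0, 0, 0], [0, 0, 0], [0, 0, 0]])

```text
time: 13.85
eef_pos: [0.541, -0.1211, 0.1265]
ee_rot: [-1.337, 0.987, -0.983]
ft_force: [-0.7, 0.3, 0.8]
gripper_width: 0.0582
```

```bash
python3 -c "
from look import *
look('12',('side',),half=(40,30),f=10,pt=(.542,-.12,.15))"
```

```text
t 13.85 pos [ 0.541  -0.1211  0.1265] F [-0.74  0.26  0.82] M [-0.017 -0.009  0.029] w 0.0582 q [-0.296  0.396  1.705  0.     1.043 -0.597]
[[0.296, -0.002, 0.955], [-0.955, 0.001, 0.296], [-0.001, -1.0, -0.002]]
side crop 242 163 10
```

View pics/side12.png

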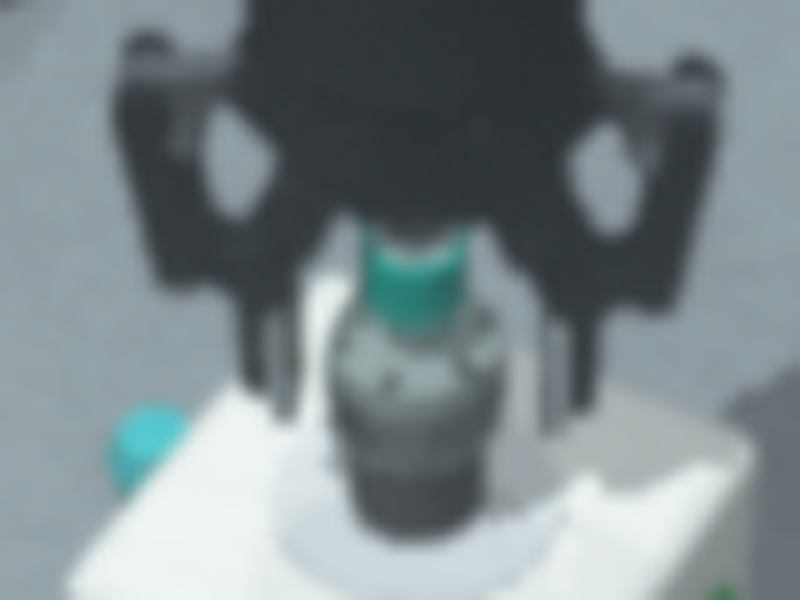

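>>> play_rows(delta_pos=[[0, 0, 0], [0, 0, 0], [0, 0, 0], [0, 0, 0], [0, 0, 0]], delta_rot=[[0, 0, 0], [0, 0, 0], [0, 0, 0], [0, 0, 0], [0, 0, 0]], claw=34, squeeze=50)

```text
time: 14.4
eef_pos: [0.5425, -0.1213, 0.1284]
ee_rot: [-1.336, 0.984, -0.986]
ft_force: [1.8, 1.7, 2.8]
gripper_width: 0.0411
```

```bash
python3 -c "
from look import *
look('13',('side',),half=(40,30),f=10,pt=(.542,-.12,.15))"
```

```text
t 14.4 pos [ 0.5425 -0.1213  0.1284] F [1.77 1.72 2.77] M [ 0.29  -0.198  0.042] w 0.0411 q [-0.296  0.394  1.703  0.     1.043 -0.597]
[[0.296, 0.002, 0.955], [-0.955, -0.0, 0.296], [0.001, -1.0, 0.001]]
side crop 242 163 10
```

View pics/side13.png

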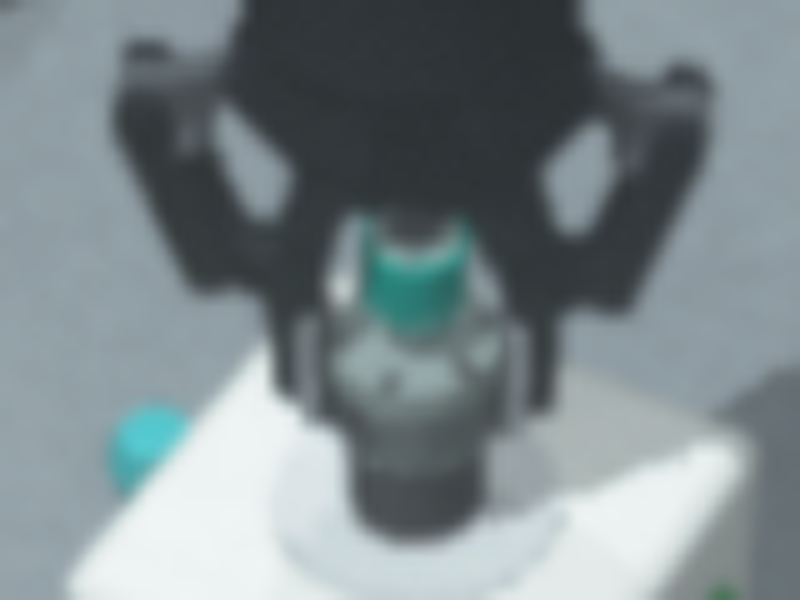

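>>> play_rows(delta_pos=[[0, 0, 0], [0, 0, 0], [0, 0, 0], [0, 0, 0], [0, 0, 0], [0, 0, 0]], delta_rot=[[0, 0.4, 0], [0, 0.8, 0], [0, 1.2, 0], [0, 1.6, 0], [0, 2, 0], [0, 2, 0]])

```text
time: 15.05
eef_pos: [0.5423, -0.1213, 0.1283]
ee_rot: [-1.251, 1.141, -1.142]
ft_force: [1.0, 1.2, 5.5]
gripper_width: 0.0412
```

```bash
python3 -c "
from look import *
look('14',('side',),half=(40,30),f=10,pt=(.542,-.12,.15))"
```

```text
t 15.05 pos [ 0.5423 -0.1213  0.1283] F [0.96 1.18 5.48] M [ 0.188 -0.097 -0.058] w 0.0412 q [-0.296  0.394  1.703  0.     1.044 -0.388]
[[0.091, 0.001, 0.996], [-0.996, -0.0, 0.091], [0.0, -1.0, 0.001]]
side crop 242 163 10
```

View pics/side14.png

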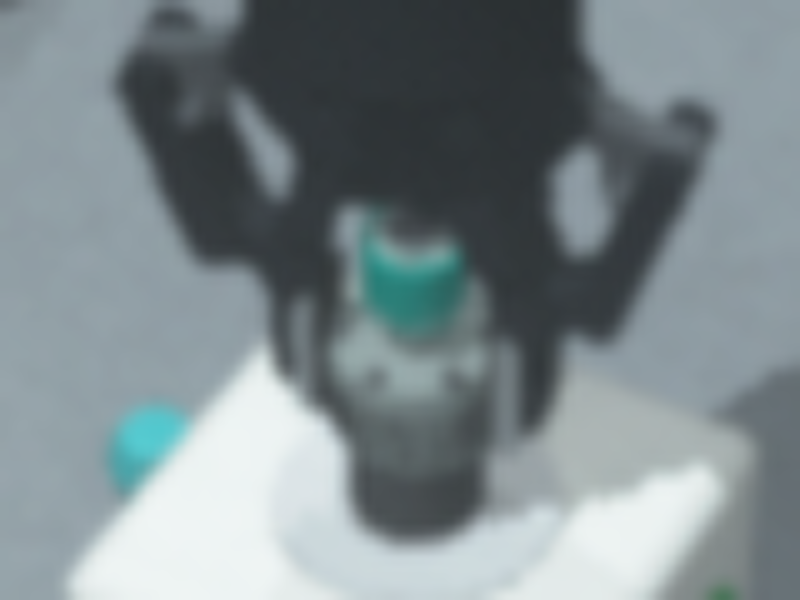

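>>> play_rows(delta_pos=[[0, 0, 0], [0, 0, 0]], delta_rot=[[0, 0.4, 0], [0, 0.8, 0]])

```text
time: 15.3
eef_pos: [0.5421, -0.1213, 0.1283]
ee_rot: [-1.212, 1.203, -1.204]
ft_force: [-0.1, 0.6, 5.8]
gripper_width: 0.0411
```

```bash
cat > m.py <<'E'
from h import *
from station import env
s=env.get_state(); R=Ro.from_rotvec(s["ee_rot"]).as_matrix()
a=0.3008-np.arctan2(R[1,2],R[0,2])
print("t %.2f turned %.3f q6 %.3f Mz %.3f F %s w %.4f"%(s["time"],a,s["qpos"][5]+.597,s["moment"][2],np.round(s["ft_force"],1),s["gripper_width"]),"eff6",round(float(s["effort"][5]),3),"qv6",round(float(s["qvel"][5]),3))
E
python3 m.py
```

```text
t 15.30 turned 0.293 q6 0.293 Mz 0.279 F [-0.1  0.6  5.8] w 0.0411 eff6 -0.141 qv6 0.418
```

>>> play_rows(delta_pos=[[0, 0, 0], [0, 0, 0]], delta_rot=[[0, 0.4, 0], [0, 0.4, 0]])

```text
time: 15.5
eef_pos: [0.5421, -0.1213, 0.1283]
ee_rot: [-1.193, 1.233, -1.235]
ft_force: [0.2, 0.5, 6.2]
gripper_width: 0.0413
```

```bash
python3 m.py
```

```text
t 15.50 turned 0.335 q6 0.335 Mz -0.024 F [0.2 0.5 6.2] w 0.0413 eff6 0.223 qv6 -0.019
```

>>> play_rows(delta_pos=[[0, 0, 0], [0, 0, 0], [0, 0, 0], [0, 0, 0]], delta_rot=[[0, 0.25, 0], [0, 0.5, 0], [0, 0.75, 0], [0, 1, 0]])

```text
time: 15.9
eef_pos: [0.542, -0.1213, 0.1283]
ee_rot: [-1.14, 1.31, -1.311]
ft_force: [-1.1, 0.9, 7.5]
gripper_width: 0.0412
```

```bash
python3 m.py
```

```text
t 15.90 turned 0.439 q6 0.439 Mz 0.301 F [-1.1  0.9  7.5] w 0.0412 eff6 0.033 qv6 0.261
```

>>> play_rows(delta_pos=[[0, 0, 0], [0, 0, 0]], delta_rot=[[0, 0.25, 0], [0, 0.5, 0]])

```text
time: 16.1
eef_pos: [0.5419, -0.1213, 0.1283]
ee_rot: [-1.113, 1.348, -1.349]
ft_force: [-0.6, 0.6, 5.5]
gripper_width: 0.0413
```

```bash
python3 m.py
```

```text
t 16.10 turned 0.491 q6 0.492 Mz 0.291 F [-0.6  0.6  5.5] w 0.0413 eff6 0.033 qv6 0.259
```

>>> play_rows(delta_pos=[[0, 0, 0], [0, 0, 0]], delta_rot=[[0, 0.25, 0], [0, 0.5, 0]])

```text
time: 16.3
eef_pos: [0.5419, -0.1213, 0.1283]
ee_rot: [-1.084, 1.386, -1.386]
ft_force: [-1.1, 1.9, 6.8]
gripper_width: 0.0413
```

```bash
python3 m.py
```

```text
t 16.30 turned 0.544 q6 0.544 Mz 0.335 F [-1.1  1.9  6.8] w 0.0413 eff6 0.033 qv6 0.259
```

>>> play_rows(delta_pos=[[0, 0, 0], [0, 0, 0]], delta_rot=[[0, 0.25, 0], [0, 0.5, 0]])

```text
time: 16.5
eef_pos: [0.5418, -0.1213, 0.1283]
ee_rot: [-1.055, 1.423, -1.424]
ft_force: [-0.8, 1.5, 7.3]
gripper_width: 0.0409
```

```bash
python3 m.py
```

```text
t 16.50 turned 0.596 q6 0.596 Mz 0.318 F [-0.8  1.5  7.3] w 0.0409 eff6 0.033 qv6 0.259
```

>>> play_rows(delta_pos=[[0, 0, 0], [0, 0, 0]], delta_rot=[[0, 0.25, 0], [0, 0.5, 0]])

```text
time: 16.7
eef_pos: [0.5417, -0.1213, 0.1283]
ee_rot: [-1.024, 1.46, -1.461]
ft_force: [-1.8, 1.6, 6.3]
gripper_width: 0.0409
```

```bash
python3 m.py
```

```text
t 16.70 turned 0.648 q6 0.649 Mz 0.297 F [-1.8  1.6  6.3] w 0.0409 eff6 0.034 qv6 0.259
```

>>> play_rows(delta_pos=[[0, 0, 0], [0, 0, 0]], delta_rot=[[0, 0.25, 0], [0, 0.5, 0]])

```text
time: 16.9
eef_pos: [0.5417, -0.1212, 0.1283]
ee_rot: [-0.993, 1.497, -1.498]
ft_force: [-1.1, 1.9, 6.7]
gripper_width: 0.0407
```

```bash
python3 m.py
```

```text
t 16.90 turned 0.701 q6 0.701 Mz 0.288 F [-1.1  1.9  6.7] w 0.0407 eff6 0.034 qv6 0.26
```

>>> play_rows(delta_pos=[[0, 0, 0], [0, 0, 0]], delta_rot=[[0, 0.25, 0], [0, 0.5, 0]])

```text
time: 17.1
eef_pos: [0.5416, -0.1212, 0.1283]
ee_rot: [-0.96, 1.534, -1.534]
ft_force: [-1.7, 2.3, 7.6]
gripper_width: 0.0411
```

```bash
python3 m.py
```

```text
t 17.10 turned 0.753 q6 0.753 Mz 0.304 F [-1.7  2.3  7.6] w 0.0411 eff6 0.034 qv6 0.26
```

>>> play_rows(delta_pos=[[0, 0, 0], [0, 0, 0]], delta_rot=[[0, 0.25, 0], [0, 0.5, 0]])

```text
time: 17.3
eef_pos: [0.5415, -0.1212, 0.1283]
ee_rot: [-0.927, 1.571, -1.57]
ft_force: [-1.0, 1.9, 7.8]
gripper_width: 0.0413
```

```bash
python3 m.py
```

```text
t 17.30 turned 0.806 q6 0.806 Mz 0.288 F [-1.   1.9  7.8] w 0.0413 eff6 0.034 qv6 0.259
```

>>> play_rows(delta_pos=[[0, 0, 0], [0, 0, 0]], delta_rot=[[0, 0.25, 0], [0, 0.5, 0]])

```text
time: 17.5
eef_pos: [0.5415, -0.1212, 0.1283]
ee_rot: [-0.892, 1.607, -1.606]
ft_force: [-1.3, 2.4, 6.6]
gripper_width: 0.0413
```

```bash
python3 m.py
```

```text
t 17.50 turned 0.858 q6 0.858 Mz 0.319 F [-1.3  2.4  6.6] w 0.0413 eff6 0.035 qv6 0.259
```

>>> play_rows(delta_pos=[[0, 0, 0], [0, 0, 0]], delta_rot=[[0, 0.25, 0], [0, 0.5, 0]])

```text
time: 17.7
eef_pos: [0.5414, -0.1212, 0.1283]
ee_rot: [-0.857, 1.643, -1.642]
ft_force: [-0.6, 1.6, 6.7]
gripper_width: 0.0414
```

```bash
python3 m.py
```

```text
t 17.70 turned 0.910 q6 0.910 Mz 0.316 F [-0.6  1.6  6.7] w 0.0414 eff6 0.036 qv6 0.26
```

>>> play_rows(delta_pos=[[0, 0, 0], [0, 0, 0]], delta_rot=[[0, 0.25, 0], [0, 0.5, 0]])

```text
time: 17.9
eef_pos: [0.5414, -0.1211, 0.1283]
ee_rot: [-0.82, 1.678, -1.678]
ft_force: [-2.1, 2.0, 7.5]
gripper_width: 0.041
```

```bash
python3 m.py
```

```text
t 17.90 turned 0.963 q6 0.963 Mz 0.351 F [-2.1  2.   7.5] w 0.0410 eff6 0.038 qv6 0.258
```

>>> play_rows(delta_pos=[[0, 0, 0], [0, 0, 0]], delta_rot=[[0, 0.25, 0], [0, 0.5, 0]])

```text
time: 18.1
eef_pos: [0.5413, -0.121, 0.1283]
ee_rot: [-0.783, 1.713, -1.713]
ft_force: [-1.5, 2.2, 7.4]
gripper_width: 0.0414
```

```bash
python3 m.py
```

```text
t 18.10 turned 1.015 q6 1.015 Mz 0.363 F [-1.5  2.2  7.4] w 0.0414 eff6 0.042 qv6 0.259
```

>>> play_rows(delta_pos=[[0, 0, 0], [0, 0, 0]], delta_rot=[[0, 0.25, 0], [0, 0.5, 0]])

```text
time: 18.3
eef_pos: [0.5413, -0.121, 0.1283]
ee_rot: [-0.744, 1.748, -1.747]
ft_force: [-2.3, 2.2, 7.8]
gripper_width: 0.0411
```

```bash
python3 m.py
```

```text
t 18.30 turned 1.067 q6 1.067 Mz 0.310 F [-2.3  2.2  7.8] w 0.0411 eff6 0.055 qv6 0.26
```

>>> play_rows(delta_pos=[[0, 0, 0], [0, 0, 0]], delta_rot=[[0, 0.25, 0], [0, 0.5, 0]])

```text
time: 18.5
eef_pos: [0.5412, -0.121, 0.1283]
ee_rot: [-0.704, 1.783, -1.782]
ft_force: [-1.7, 2.6, 8.0]
gripper_width: 0.0406
```

```bash
python3 m.py
```

```text
t 18.50 turned 1.120 q6 1.120 Mz 0.358 F [-1.7  2.6  8. ] w 0.0406 eff6 0.077 qv6 0.26
```

>>> play_rows(delta_pos=[[0, 0, 0], [0, 0, 0]], delta_rot=[[0, 0.25, 0], [0, 0.5, 0]])

```text
time: 18.7
eef_pos: [0.5412, -0.1209, 0.1283]
ee_rot: [-0.663, 1.817, -1.815]
ft_force: [-0.7, 3.4, 7.8]
gripper_width: 0.041
```

```bash
python3 m.py; python3 -c "
from look import *
look('15',('side',),half=(40,30),f=10,pt=(.542,-.12,.15))"; python3 m.py
```

```text
t 18.70 turned 1.172 q6 1.172 Mz 0.448 F [-0.7  3.4  7.8] w 0.0410 eff6 0.118 qv6 0.26
t 18.7 pos [ 0.5412 -0.1209  0.1283] F [-0.69  3.37  7.83] M [0.359 0.183 0.448] w 0.041 q [-0.296  0.394  1.704  0.     1.045  0.575]
[[-0.765, -0.001, 0.644], [-0.644, 0.0, -0.765], [0.001, -1.0, -0.001]]
side crop 242 163 10
t 18.75 turned 1.173 q6 1.173 Mz 0.255 F [-2.4  2.7  7.9] w 0.0409 eff6 0.363 qv6 -0.045
```

View pics/side15.png

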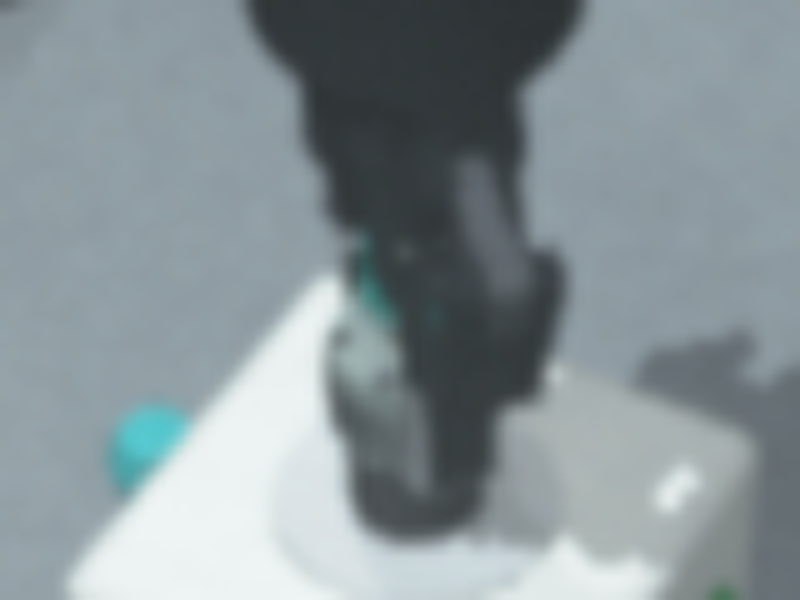

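>>> play_rows(delta_pos=[[0, 0, 0], [0, 0, 0]], delta_rot=[[0, 0.25, 0], [0, 0.5, 0]])

```text
time: 18.95
eef_pos: [0.5411, -0.1209, 0.1283]
ee_rot: [-0.622, 1.85, -1.849]
ft_force: [-1.2, 2.5, 8.3]
gripper_width: 0.0414
```

```bash
python3 m.py
```

```text
t 18.95 turned 1.224 q6 1.224 Mz 0.459 F [-1.2  2.5  8.3] w 0.0414 eff6 0.163 qv6 0.258
```

>>> play_rows(delta_pos=[[0, 0, 0]], delta_rot=[[0, 0.25, 0]])

```text
time: 19.05
eef_pos: [0.5411, -0.1208, 0.1283]
ee_rot: [-0.6, 1.867, -1.865]
ft_force: [-2.3, 3.0, 8.3]
gripper_width: 0.0407
```

```bash
python3 m.py
```

```text
t 19.05 turned 1.250 q6 1.250 Mz 0.465 F [-2.3  3.   8.3] w 0.0407 eff6 0.197 qv6 0.258
```

>>> play_rows(delta_pos=[[0, 0, 0], [0, 0, 0], [0, 0, 0]], delta_rot=[[0, 0, 0], [0, 0.1, 0], [0, 0.3, 0]], squeeze=80)

```text
time: 19.35
eef_pos: [0.5411, -0.1208, 0.1285]
ee_rot: [-0.574, 1.886, -1.885]
ft_force: [-1.5, 3.7, 9.1]
gripper_width: 0.0402
```

```bash
python3 m.py
```

```text
t 19.35 turned 1.281 q6 1.281 Mz 0.498 F [-1.5  3.7  9.1] w 0.0402 eff6 0.222 qv6 0.216
```

>>> play_rows(delta_pos=[[0, 0, 0], [0, 0, 0], [0, 0, 0], [0, 0, 0], [0, 0, 0], [0, 0, 0]], delta_rot=[[0, 0, 0], [0, 0, 0], [0, 0, 0], [0, 0, 0], [0, 0, 0], [0, 0, 0]], claw=60)

```text
time: 19.95
eef_pos: [0.5419, -0.1214, 0.1277]
ee_rot: [-0.572, 1.886, -1.886]
ft_force: [-0.0, -0.2, 0.0]
gripper_width: 0.0602
```

```bash
python3 m.py
```

```text
t 19.95 turned 1.283 q6 1.283 Mz -0.056 F [-0.  -0.2  0. ] w 0.0602 eff6 -0.001 qv6 0.003
```

>>> play_rows(delta_pos=[[0, -0.4, 0], [0, -0.8, 0], [0, -1.3, 0], [0, -2, 0], [0, -3, 0], [0, -4, 0], [0, -5, 0], [0, -5, 0]], delta_rot=[[0, 0, 0], [0, 0, 0], [0, 0, 0], [0, 0, 0], [0, 0, 0], [0, 0, 0], [0, 0, 0], [0, 0, 0]])

```text
time: 20.75
eef_pos: [0.5445, -0.122, 0.2581]
ee_rot: [-0.563, 1.878, -1.889]
ft_force: [1.0, -1.2, 0.3]
gripper_width: 0.0599
```

```bash
python3 -c "
from look import *
look('16',('side',),half=(40,30),f=10,pt=(.542,-.12,.15))
edges('side','16',range(182,196),283,w=10)
S=load('side16.npz');cv2.imwrite('pics/side16f.png',S['img'][:,:,::-1])
print(proj(S,[[.5410,-.1200,.175],[.5410,-.1200,.143]]))"
```

```text
t 20.75 pos [ 0.5445 -0.122   0.2581] F [ 0.98 -1.17  0.29] M [ 0.018 -0.032  0.003] w 0.0599 q [-0.296  0.269  1.529  0.     1.334  0.686]
[[-0.832, 0.009, 0.555], [-0.555, -0.003, -0.832], [-0.006, -1.0, 0.008]]
side crop 242 163 10
182 273.5 283.5 mid 278.5 w 10.0
183 281.5 284.0 mid 282.75 w 2.5
184 281.08 285.0 mid 283.04 w 3.92
185 280.75 285.5 mid 283.13 w 4.75
186 280.9 285.56 mid 283.23 w 4.66
187 281.2 285.35 mid 283.28 w 4.15
188 277.1 289.06 mid 283.08 w 11.96
189 277.37 288.9 mid 283.13 w 11.53
190 277.31 288.68 mid 282.99 w 11.37
191 277.29 288.65 mid 282.97 w 11.37
192 277.34 288.77 mid 283.05 w 11.43
193 277.16 288.84 mid 283.0 w 11.68
194 274.98 290.73 mid 282.86 w 15.75
195 274.58 291.41 mid 282.99 w 16.83
[[282.67877188 185.60289473]
 [282.79726009 195.59222043]]
```

View pics/side16.png

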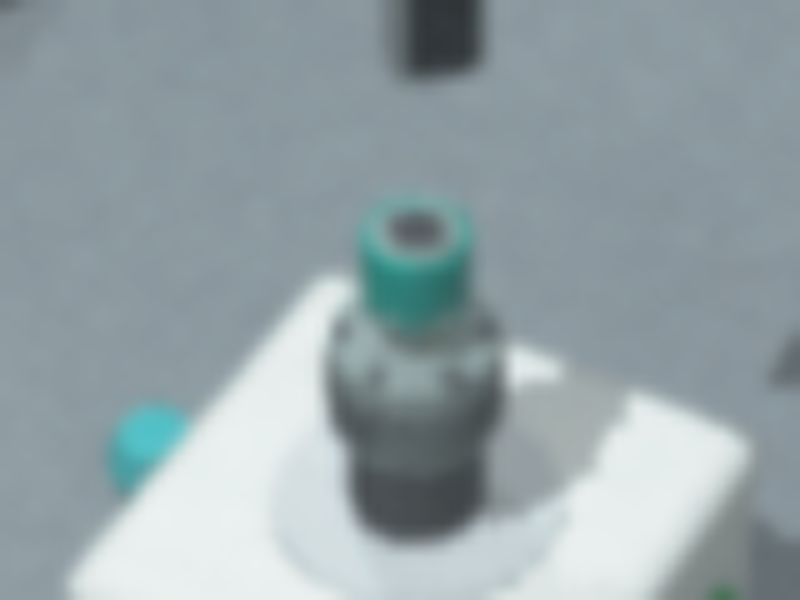

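View pics/side16f.png

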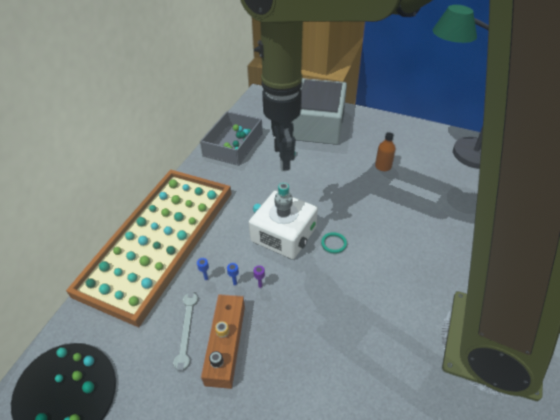

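>>> play_rows(delta_pos=[[0, 0, 0], [0, 0, 0], [0, 0, 0]], delta_rot=[[0, 0, 0], [0, 0, 0], [0, 0, 0]])

```text
time: 21.1
eef_pos: [0.5411, -0.1211, 0.2516]
ee_rot: [-0.574, 1.888, -1.886]
ft_force: [0.8, -0.5, 0.8]
gripper_width: 0.0604
```

```bash
python3 -c "
from look import *
show(env.get_state()); print(env.close_job())"
```

```text
t 21.1 pos [ 0.5411 -0.1211  0.2516] F [ 0.77 -0.47  0.8 ] M [ 0.019  0.028 -0.008] w 0.0604 q [-0.296  0.275  1.538  0.     1.332  0.686]
[[-0.832, -0.002, 0.555], [-0.555, 0.001, -0.832], [0.002, -1.0, -0.002]]
the job is handed in; nothing more can be done
None
```

I fitted the turquoise cutter in the bead mill's collet, tightened the nut hand-tight, and handed the job in at 21.1 s. `close_job` reports no verdict.

- **Seating:** I pushed the cutter down until it stopped moving at TCP z = 0.164 m, where the stop should be. The contact force peaked at about 13 N. The cutter was tilted about 0.05 rad in the grip, so I tilted the tool to stand it upright before pushing it in.
- **Tightening:** I turned the nut 1.28 rad clockwise. Read while turning, the torque went from about 0.30 N m when free to about 0.50 N m, a rise of about 0.2. The joint-6 effort rose by nearly the same amount, 0.19. Assuming 0.12 N m per 0.1 rad from where the jaws seemed to touch gave about 0.24 instead. All three are above the 0.12 minimum and well under 0.45. I could not measure the jaw force itself.
- **Last picture:** After release the cutter stands upright on the nut's axis to within about half a pixel, roughly 1 mm. The top of its head is at the pixel row expected for a fully seated cutter. The black and brass cutters are still in the rack, and the other bench items in view look unmoved, by eye only. The open gripper stood clear above, with the wrist force near zero.

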